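# Close and clip a slant-topped food bin

### The job

Close the red food bin: hang the white lid by its two holes on the two steel pins of the slanted mouth so that it lies flush on the rim, then fold the three yellow clip flaps (left, right and front, in any order) one after another fully down flat over the lid's edge. Let go of everything and leave the cans, jar and cartons on the table where they are.

Things in the scene. Friction and masses are not known exactly. Their poses are not given: they have to be found in the camera images.
- bin: the red food bin with a slanted open top, 200 mm wide (y), 140 mm long (x), fixed to the table; its low front, with a white card, roughly faces the robot. Origin: centre of its underside, on the table; x points to its high back, y to the left of one looking along x, z up. The top is about 75 mm high in front, 155 mm at the back
- mouth: flat red rim round the bin's slanted mouth, 160 (x) by 202 mm (y), for the lid to lie on. Origin: centre of its upper face, 115 mm above the table. z square to the rim, leaning 30 degrees off vertical to the bin's front; x up the slope to the back, y left. Two steel pins stand along z at x = 55, y = +70 and -70 mm: 10 mm thick, 26 mm long, the last 8 mm tapered to 4 mm; flaps on the other three edges
- pin0 (a point): point on the axis of the left steel pin, 6 mm above the rim face (mouth frame x 55, y 70, z 6 mm); axes as mouth
- pin1 (a point): the same for the right steel pin (mouth frame x 55, y -70, z 6 mm)
- lid: loose white lid, 150 (x) by 190 (y) by 6 mm, 0.2 to 0.4 kg, flat on the table, handle up. Origin: centre of its underside, z up. 15 mm through holes at x = 55, y = +70 and -70 mm. Black handle bar along y over the middle: 70 mm long, 16 mm wide (x), 24 to 40 mm above the underside, open beneath between legs at y = +30 and -30. Seated, its frame coincides with mouth (2.5 mm play)
- hole0 (a point): centre of the lid's hole at y = +70 mm, at its upper face (it belongs on the left pin)
- hole1 (a point): centre of the lid's hole at y = -70 mm, at its upper face (it belongs on the right pin)
- flap_left (a joint): yellow left clip flap of the bin, 80 mm along its hinge, 50 mm from hinge axis to free edge, 5 mm thick (axis at mid-thickness). 0 = flat over the lid (stop; underside 2 mm above a seated lid), 1.57 = square to the rim, 2.2 = leaning outwards (stop); starts at 1.75 to 2.15. No spring; friction (1 N at the edge) holds it anywhere. Axis in mouth frame: along x, y = 101, flap centred on x = -15, z = 10.5 mm; closed it points to -y.
- flap_right (a joint): yellow right clip flap of the bin, 80 mm along its hinge, 50 mm from hinge axis to free edge, 5 mm thick (axis at mid-thickness). 0 = flat over the lid (stop; underside 2 mm above a seated lid), 1.57 = square to the rim, 2.2 = leaning outwards (stop); starts at 1.75 to 2.15. No spring; friction (1 N at the edge) holds it anywhere. Axis in mouth frame: along x, y = -101, flap centred on x = -15, z = 10.5 mm; closed it points to +y.
- flap_front (a joint): yellow front clip flap of the bin, 80 mm along its hinge, 50 mm from hinge axis to free edge, 5 mm thick (axis at mid-thickness). 0 = flat over the lid (stop; underside 2 mm above a seated lid), 1.57 = square to the rim, 2.2 = leaning outwards (stop); starts at 1.75 to 2.15. No spring; friction (1 N at the edge) holds it anywhere. Axis in mouth frame: along y, x = -81, flap centred on y = 0, z = 10.5 mm; closed it points to +x.
- flap_left_edge (a point): middle of the free edge (mid-thickness) of the left clip flap, 50 mm from its hinge axis; in the mouth frame at (-15, 51, 10.5) mm when closed
- flap_right_edge (a point): middle of the free edge (mid-thickness) of the right clip flap, 50 mm from its hinge axis; in the mouth frame at (-15, -51, 10.5) mm when closed
- flap_front_edge (a point): middle of the free edge (mid-thickness) of the front clip flap, 50 mm from its hinge axis; in the mouth frame at (-31, 0, 10.5) mm when closed
- soup_can: bystander, to be left where it stands: can with a red label, 66 mm across, 80 mm high. Origin: centre of its underside
- bean_can: bystander, to be left where it stands: can with a green label, 74 mm across, 75 mm high. Origin: centre of its underside
- cracker_box: bystander, to be left where it stands: orange carton, 60 x 160 mm, 45 mm high. Origin: centre of its underside
- jar: bystander, to be left where it stands: jar with a yellow cap, 70 mm across, 110 mm high. Origin: centre of its underside
- pasta_box: bystander, to be left where it stands: blue carton, 60 x 140 mm, 40 mm high. Origin: centre of its underside
- rice_box: bystander, to be left where it stands: yellow carton, 110 x 60 mm, 50 mm high. Origin: centre of its underside
- tomato_can: bystander, to be left where it stands: can with a dark red label, 74 mm across, 75 mm high. Origin: centre of its underside
Things that resemble listed ones, but are neither listed nor needed, are in the scene too. Several things have the shape of the lid; the one meant has the colours described above.

How it is judged:
On the way, in this order (a step that is already met when the one before it is completed fails the run):
1. the lid lies flush on the slanted rim with both pins through its holes (distance between hole0 and pin0 below 0.007 m and distance between hole1 and pin1 below 0.007 m and z of lid in the frame of mouth below 0.003 m and angle between the z axis of lid and the z axis of mouth, either way round below 0.05 rad), for 0.2 s.
2. a first clip flap is folded fully down over the lid (all of step 1 and value of joint any of flap_left, flap_right, flap_front below 0.08 rad), for 0.2 s.
3. a second clip flap is folded fully down over the lid (all of step 1 and (value of joint each of flap_left, flap_right below 0.08 rad or value of joint each of flap_left, flap_front below 0.08 rad or value of joint each of flap_right, flap_front below 0.08 rad)), for 0.2 s.
4. all three clip flaps are folded fully down over the lid (all of step 1 and value of joint each of flap_left, flap_right, flap_front below 0.08 rad), for 0.2 s.
At the end, for the whole second after the job is handed in: the lid lies at rest on the rim (underside within 3 mm of it and parallel within 0.05 rad) with each hole within 7 mm of its own pin's point, all three flaps are closed to under 0.08 rad, and the gripper touches neither lid nor bin (all of step 4 and linear speed of lid below 0.02 m/s and contact force between the fingers and lid below 0.1 N and contact force between the fingers and bin below 0.1 N).
It fails at once if a can, jar or carton standing by was pushed more than 30 mm (distance of any of soup_can, bean_can, cracker_box, jar, pasta_box, rice_box, tomato_can from where it was at the start of the episode above 0.03 m).
It also fails if it takes over 61 s, if anything falls off the work surface, if the arm or the gripper's body presses on something with over 40 N, if the wrist force passes 120 N, or if a joint passes its speed limit or range.

### The arm

A 6-joint arm with a two-finger parallel gripper is mounted at the origin on the work surface. World frame = base frame: x ahead of the robot, y to its left, z up, the work surface at z = 0. Lengths are in m, angles in rad, forces in N, time in s.
With the tool pointing down it reaches from about 0.35 to 0.975 m from the base axis. Payload 4.9 kg.
Tool frame: the origin (TCP) lies at the very end of the fingers, on their centre line; the grasp point (between the pads) lies manip.grip_point_offset behind it (manip.grip_point_offset is the distance from the TCP to the grasp point, in m); z points along the fingers, y is the direction in which the jaws open and shut (so a half turn about z gives the same grasp; the last joint's range is limited). The gripper opens to 85 mm and grips with 20 to 120 N. Pads are 22 mm wide; open, the fingers measure 114 mm over their backs; the gripper's body (76 mm by 85 mm) begins 54 mm behind the grasp point. The pads swing forward as they close: fully open they stand 13 mm farther back than shut.
Start: joints at [1.208, 0.053, 1.613, -0, 1.476, -0.119], TCP at [0.151, 0.607, 0.231] pointing down, gripper open.
Joint ranges: [-3.01, 3.01], [-1.01, 2.22], [0.06, 2.58], [-1.02, 4.17], [0.09, 2.62], [-3.14, 3.14]. Speed limits (rad/s): [2.57, 2.57, 3.14, 3.14, 3.14, 3.14].

### API

Orientations are given as a unit quaternion [w, x, y, z].
In Python, from plant import status, grab_frame, camera_params, ticket, boxes_of, outline_of, manip gives the robot as it stands. The module is installed in compiled form; this text tells all that it offers.
- The arm moves only by the tool play_rows, never from a script. Its argument "deltas" is a list of rows, each a list of 2 entries, a list of its own where there are three numbers: the shift along the world's x, y, z in m, then the turn about the world's z in rad. A call has 1 to 5 rows; each row is the pose to reach, as a shift and turn from the pose commanded when the call began; what a row does not reach only later rows make up. A row lasts 1/8 s, in which the tool goes at most 62.5 mm and 10.7 degrees, less where a joint would pass 70% of its speed; a pose out of reach is approached as far as the arm can. A call with a gripper value outside its range is refused whole. "grip" is the opening, from -1 (shut) to 1 (fully open), set as the call begins (left out, the last holds). The fingers move at their own pace and stop on an object; the grip force is fixed at half the most. Time passes only in rows, so rows that repeat a pose let the fingers close. It gives the time, the measured TCP pose, the force and the opening at its end, in the units of the state.
- status.state(): the state, without advancing time (a new reading comes with each control period).
- grab_frame(name): name is "scene" or "side" or "wrist"; returns (picture, depth): 480x640x3 uint8, blue, green, red; 480x640 float32, m along the optical axis (not along the pixel's ray), 0 where there is no reading.
- camera_params(name): a dict with "mtx" (3x3 intrinsics, pixels), "distortion" ([k1, k2, p1, p2, k3] as OpenCV has them; the pictures are not rectified), "world_from_camera" (4x4, takes a point from camera to world coordinates). Camera axes: x right, y up, looking along -z (the intrinsics and any distortion apply to the point x, -y, -z); pixel columns grow to the right and rows downward; lengths in m; the calibration is good to about 2 mm. A picture is of the moment at which its call begins: read the wrist's pose just before it. camera_params takes no time and is no camera call; for the wrist camera it gives the pose at the moment of the call.
- ticket.job_done(): hands the job in, once; it reports no verdict.
Trained networks look in the newest picture that a camera, given by its name, has taken for a name from the list of things; names that differ only in an ending like _2 or _b are one class to them, and where a whole thing is asked for, a point or a joint stands for the part that bears it (a point fixed in the world has none). Each returns a list of dicts, best first, with "confidence" (0 to 1); they miss things now and then, are a little off and sometimes report something else, mostly with a low value. They report only what shows in the picture. A call takes as long as a camera call. They do not tell look-alikes from the thing itself.
- boxes_of(camera, name): "box" ([left, top, right, bottom] in pixels, round what is visible of it).
- outline_of(camera, name): "region" (480x640 bool, what is visible of it) and "box" ([left, top, right, bottom] in pixels, round what is visible of it).
The state is a dict: "time": time; "joint_pos": joint angles; "joint_vel": joint speeds; "joint_efforts": joint torques, N m; "tool_pos": TCP position; "tool_rot": TCP orientation; "contact_force": force on the tool from outside, world axes, zero at the start; "ft_torque": the same for the moment, N m; "gripper_width": opening from 0.0 (shut) to 1.0 (fully open).
Only numpy, scipy, OpenCV 4.12 (cv2) and the standard library are available. Lean on these libraries where they do the work, as an engineer would, in place of code of your own. Each camera call takes 0.05 s, during which the arm holds its last target.

## Working session

There is one attempt and no reset: what is moved stays moved. The work goes in short steps, Python scripts to look and compute and a tool call to move; the robot and the scene stay as the last step left them, time stands still between calls to the robot, and variables do not carry over. Pictures are saved under pics/ and viewed, and the job is handed in when it is done.

Besides the shell and the picture viewer there is one more tool, called after "Emit:" as name(argument=value, ...) on one line, values as JSON. play_rows: Moves the arm, as the interface text tells. Its arguments: {"type":"object","properties":{"deltas":{"type":"array"},"grip":{"type":"number"}},"required":["deltas"]}

```bash
mkdir -p pics; ls
cat > h.py <<'E'
import numpy as np, cv2
from plant import status, grab_frame, camera_params, ticket, boxes_of, outline_of, manip
def grab(n,tag):
    p=camera_params(n); im,d=grab_frame(n); cv2.imwrite(f'pics/{tag}.png',im); np.savez(f'pics/{tag}.npz',d=d,K=p['mtx'],D=np.array(p['distortion'],float),T=p['world_from_camera'])
    return im,d,p
def load(tag):
    z=np.load(f'pics/{tag}.npz'); return cv2.imread(f'pics/{tag}.png'),z['d'],dict(mtx=z['K'],distortion=z['D'],world_from_camera=z['T'])
def unproj(p,uv,d):
    uv=np.asarray(uv,float).reshape(-1,1,2); n=cv2.undistortPoints(uv,np.array(p['mtx']),np.array(p['distortion'],float)).reshape(-1,2)
    d=np.broadcast_to(d,(len(n),)); c=np.c_[n[:,0]*d,-n[:,1]*d,-d,np.ones(len(n))]
    return (np.array(p['world_from_camera'])@c.T).T[:,:3]
def cloud(p,d):
    v,u=np.nonzero(d>0); X=np.zeros(d.shape+(3,)); X[v,u]=unproj(p,np.c_[u,v],d[v,u]); return X
def proj(p,X):
    X=np.atleast_2d(X); c=(np.linalg.inv(np.array(p['world_from_camera']))@np.c_[X,np.ones(len(X))].T).T[:,:3]
    return cv2.projectPoints(c*[1,-1,-1],np.zeros(3),np.zeros(3),np.array(p['mtx']),np.array(p['distortion'],float))[0].reshape(-1,2)
E
python3 - <<'E'
from h import *
print(manip.grip_point_offset, status.state())
for n in ("scene","side","wrist"): grab(n,n+'0')
print(camera_params('scene'),camera_params('side'))
for c in ("scene","side","wrist"):
  for n in ("lid","bin","flap_left","flap_right","flap_front"):
    print(c,n,[(np.round(b['box']).astype(int).tolist(),round(b['confidence'],2)) for b in boxes_of(c,n)])
E
```

```text
pics
0.0187 {'time': 0.0, 'joint_pos': array([ 1.20799403e+00,  5.33495165e-02,  1.61427702e+00, -6.59775183e-06,
        1.47596270e+00, -1.19000148e-01]), 'joint_vel': array([ 0.00010693, -0.00065347,  0.00168656,  0.00043468,  0.00116702,
       -0.00108044]), 'joint_efforts': array([ 1.54421876e-03, -3.93671572e+01, -3.70179927e+01, -1.34242509e-05,
        6.82651356e-03, -8.07583206e-06]), 'tool_pos': array([0.15065634, 0.60594645, 0.23007769]), 'tool_rot': array([-2.34981796e-04,  1.21599020e-01,  9.92578804e-01, -9.70249250e-04]), 'contact_force': array([-0.1169118 , -0.46015193,  0.0834281 ]), 'ft_torque': array([-0.00539799,  0.01316571, -0.05216142]), 'gripper_width': 1.0003461608185253}
{'mtx': array([[572.56938549,   0.        , 328.98513832],
       [  0.        , 572.56938549, 248.54120721],
       [  0.        ,   0.        ,   1.        ]]), 'distortion': array([0.01118873, 0.        , 0.        , 0.        , 0.        ]), 'world_from_camera': array([[ 0.47499538, -0.6935936 ,  0.54157853,  1.10847507],
       [ 0.87983127,  0.36269166, -0.30716722, -0.41983571],
   
[... 642 characters left out ...]
ne lid [([144, 200, 248, 282], 0.92), ([224, 296, 323, 375], 0.83), ([353, 145, 444, 214], 0.69)]
scene bin [([393, 176, 520, 304], 0.59), ([247, 380, 340, 458], 0.5)]
scene flap_left [([468, 174, 498, 200], 0.81)]
scene flap_right [([392, 220, 427, 248], 0.96)]
scene flap_front [([409, 189, 447, 224], 0.76)]
side lid [([302, 276, 362, 345], 0.78), ([200, 178, 260, 221], 0.59)]
side bin [([277, 138, 353, 224], 0.84), ([388, 236, 417, 268], 0.61)]
side flap_left [([281, 133, 314, 161], 0.64)]
side flap_right [([304, 182, 335, 199], 0.86)]
side flap_front [([277, 169, 294, 192], 0.54)]
wrist lid [([1, 293, 95, 386], 0.84)]
wrist bin []
wrist flap_left []
wrist flap_right []
wrist flap_front []
```

View pics/scene0.png

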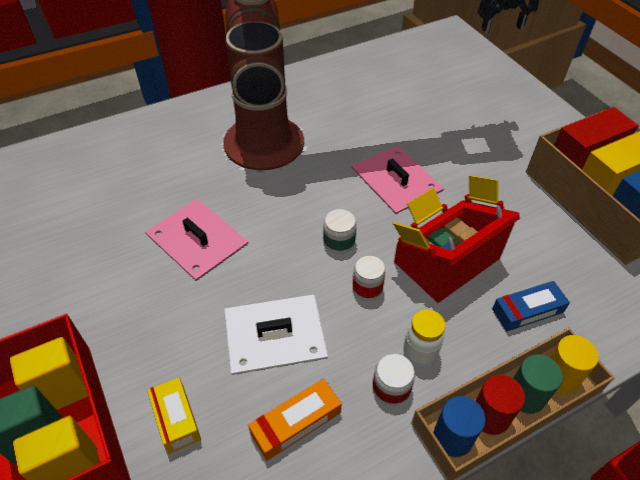

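View pics/side0.png

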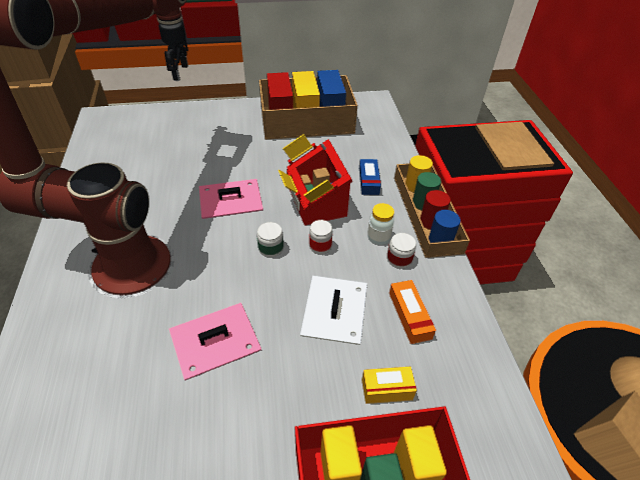

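View pics/wrist0.png

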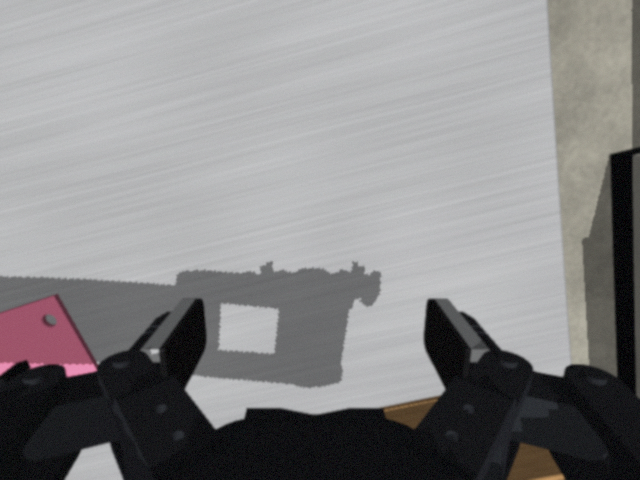

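Candidates for the lid: pink lids at scene (196,238) and (398,178), white lid at (275,332) with its black handle and holes at (243,361), (313,349). The white one fits the description. Bin is the red slanted one at (455,240), with flaps at (410,235), (425,205), (483,189).

```bash
cat > lidfit.py <<'E'
from h import *
for tag,name,pt in (('scene0','scene',(275,332)),('side0','side',(335,308))):
    im,d,p=load(tag)
    x0,y0=pt
    cv2.imwrite(f'pics/crop_{tag}.png',cv2.resize(im[y0-60:y0+60,x0-70:x0+70],None,fx=5,fy=5))
    hsv=cv2.cvtColor(im,cv2.COLOR_BGR2HSV)
    m=((hsv[...,1]<25)&(hsv[...,2]>205)).astype(np.uint8)
    n,l,st,c=cv2.connectedComponentsWithStats(m)
    # component largest near pt
    w=l[y0-40:y0+40,x0-40:x0+40]; k=np.bincount(w[w>0]).argmax()
    mk=(l==k).astype(np.uint8)
    X=cloud(p,d); P=X[(mk>0)&(d>0)]
    print(tag,'depth z median',np.median(P[:,2]),len(P))
    cs,_=cv2.findContours(mk,cv2.RETR_CCOMP,cv2.CHAIN_APPROX_NONE)
    def toplane(uv,z):
        A=unproj(p,uv,1.0); C=np.array(p['world_from_camera'])[:3,3]; r=A-C; return C+r*((z-C[2])/r[:,2])[:,None]
    for cc in cs:
        a=cv2.contourArea(cc)
        if len(cc)<8: continue
        W=toplane(cc.reshape(-1,2),0.006)[:,:2]
        r=cv2.minAreaRect((W*1000).astype(np.float32))
        print('contour',len(cc),a,np.round(r[0],1),np.round(r[1],1),round(r[2],2))
    # handle
    hm=(hsv[...,2]<70)&(X[...,2]>0.03)&(X[...,2]<0.06)
    hm[:y0-40]=0;hm[y0+40:]=0;hm[:,:x0-40]=0;hm[:,x0+40:]=0
    H=X[hm]; print('handle',len(H),H.mean(0),np.percentile(H[:,2],[10,50,90]))
    if len(H)>5: 
        T=H[H[:,2]>0.036]; r=cv2.minAreaRect((T[:,:2]*1000).astype(np.float32));print(r)
E
python3 lidfit.py
```

```text
scene0 depth z median 0.0076802615510106476 5062
contour 305 5776.5 [ 541.7 -220.9] [188.6 148.4] 72.95
contour 26 72.0 [ 574.2 -304.4] [18.2 19.8] 22.61
contour 26 70.0 [ 615.2 -170.6] [20.  19.2] 14.39
contour 109 782.5 [ 537.  -218.5] [79.7 51.8] 73.32
handle 307 [ 0.54582692 -0.22247195  0.03965968] [0.03348325 0.04032816 0.04362794]
((543.763916015625, -221.6810760498047), (67.19515991210938, 18.081180572509766), 74.65939331054688)
side0 depth z median 0.005707588254638463 3213
contour 231 3415.5 [ 541.  -219.3] [191.1 151.6] 72.96
contour 18 30.0 [ 572.2 -303.3] [14.4 17.9] 82.62
contour 76 303.0 [ 547.7 -209.2] [101.8  31.7] 72.91
contour 16 26.0 [ 613.8 -169.1] [18.8 16.2] 41.48
handle 125 [ 0.54041206 -0.22453063  0.03912332] [0.03571687 0.03921393 0.0420969 ]
((541.2584838867188, -221.5088348388672), (68.61854553222656, 12.997994422912598), 72.38365936279297)
```

```bash
cat > binfit.py <<'E'
from h import *
import sys
from scipy.optimize import least_squares
# fit mouth pose via yaw + xy with red rim points near plane
tags=sys.argv[1:] or ['scene0','side0']
pts=[]
for tag,c in zip(tags,((455,240),(318,185))):
    im,d,p=load(tag); hsv=cv2.cvtColor(im,cv2.COLOR_BGR2HSV)
    red=((hsv[...,0]<8)|(hsv[...,0]>172))&(hsv[...,1]>150)
    yel=(hsv[...,0]>20)&(hsv[...,0]<35)&(hsv[...,1]>120)
    X=cloud(p,d); win=np.zeros(d.shape,bool); win[c[1]-85:c[1]+85,c[0]-85:c[0]+85]=1
    R=X[red&win&(d>0)&(X[...,2]>0.01)&(X[...,2]<0.2)]; Y=X[yel&win&(X[...,2]>0.03)]
    print(tag,len(R),R.min(0),R.max(0),len(Y))
    np.save(f'pics/red_{tag}.npy',R); np.save(f'pics/yel_{tag}.npy',Y)
    cv2.imwrite(f'pics/bin_{tag}.png',cv2.resize(im[c[1]-80:c[1]+80,c[0]-80:c[0]+80],None,fx=5,fy=5)[:600*2][:800,:800][::1])
    big=cv2.resize(im[c[1]-60:c[1]+60,c[0]-75:c[0]+75],None,fx=5,fy=5); cv2.imwrite(f'pics/bin_{tag}.png',big)
E
python3 binfit.py
```

```text
scene0 6319 [ 0.46372699 -0.01387668  0.01001678] [0.76514405 0.30972719 0.16230887] 2276
side0 3378 [ 0.43720915 -0.11303629  0.01002562] [0.75952664 0.65631318 0.16388575] 1124
```

View pics/bin_scene0.png

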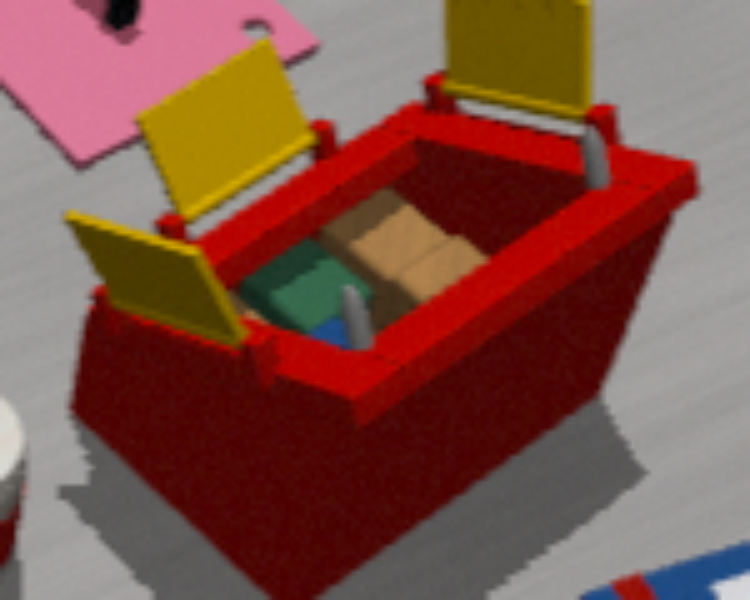

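View pics/bin_side0.png

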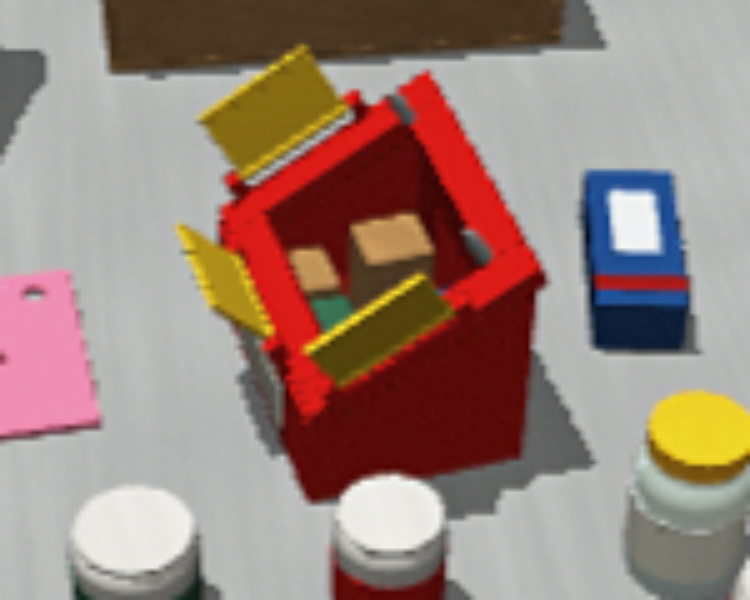

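View pics/crop_scene0.png

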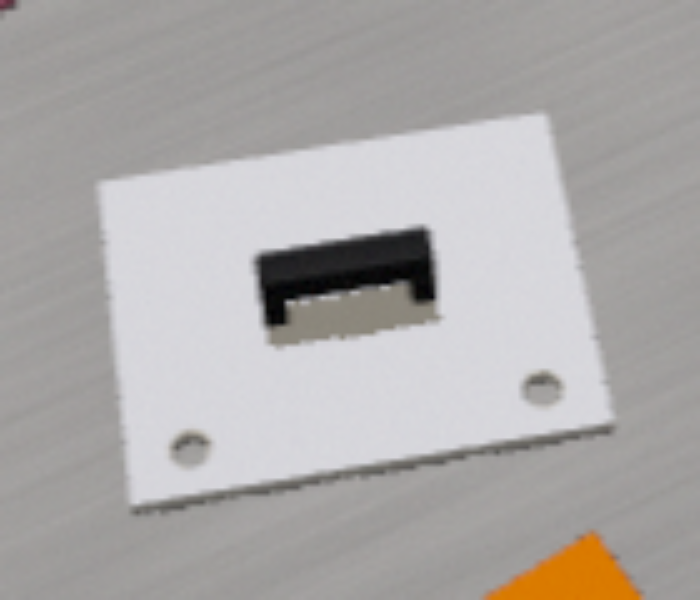

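```bash
cat > binfit2.py <<'E'
from h import *
from scipy.optimize import least_squares
s30,c30=np.sin(np.pi/6),np.cos(np.pi/6)
def Rm(yaw):
    x=np.array([np.cos(yaw)*c30,np.sin(yaw)*c30,s30]); z=np.array([-np.cos(yaw)*s30,-np.sin(yaw)*s30,c30]); return np.c_[x,np.cross(z,x),z]
def m2w(q,P): return np.array([q[0],q[1],q[3] if len(q)>3 else .115])+np.atleast_2d(P)@Rm(q[2]).T
if __name__=='__main__':
    F={'scene0':((380,180),[((80,-101,0),(358,398)),((80,101,0),(693,163)),((55,-70,26),(350,287)),((55,70,26),(590,128)),((-80,101,0),(412,103))]),
       'side0':((243,125),[((80,101,0),(428,73)),((80,-101,0),(545,275)),((55,70,26),(392,95)),((55,-70,26),(466,233))])}
    L={t:load(t) for t in F}
    def res(q):
        r=[]
        for t,(o,fs) in F.items():
            uv=proj(L[t][2],m2w(q,np.array([f[0] for f in fs])/1000.))
            r.append((uv-(np.array([f[1] for f in fs])/5+o-0.4)))
        return r
    for q0 in ([.6,.18,-.4],[.6,.18,-.4,.115]):
        s=least_squares(lambda q:np.vstack(res(q)).ravel(),q0,loss='soft_l1'); print(s.x, s.cost); 
        for r in res(s.x): print(np.round(r,1).tolist())
    q=s.x
    # cloud check: rim points
    for t in F:
        R=np.load(f'pics/red_{t}.npy'); M=(R-[q[0],q[1],q[3]])@Rm(q[2])*1000
        k=(abs(M[:,0])<78)&(abs(M[:,1])<99)&(abs(M[:,2])<8)
        print(t,'rim z med',np.median(M[k,2]),k.sum())
        Y=np.load(f'pics/yel_{t}.npy'); M=(Y-[q[0],q[1],q[3]])@Rm(q[2])*1000
        for n,(a,b) in dict(left=((M[:,1]>95)&(abs(M[:,0]+15)<45),(M[:,1]-101)*-1),right=((M[:,1]<-95)&(abs(M[:,0]+15)<45),(M[:,1]+101)),front=((M[:,0]<-78)&(abs(M[:,1])<45),(M[:,0]+81))).items():
            a&=(M[:,2]>20)&(M[:,2]<70)
            if a.sum()>20: print(n,a.sum(),'angle',np.median(np.arctan2(M[a,2]-10.5,b[a])))
        im=L[t][0].copy(); p=L[t][2]
        B=np.array([(80,101,0),(80,-101,0),(-80,-101,0),(-80,101,0)])/1000.
        sc=5;o=F[t][0]
        big=cv2.resize(im[o[1]:o[1]+120,o[0]:o[0]+150],None,fx=5,fy=5)
        pr=lambda P:np.round((proj(p,m2w(q,P))-o+.4)*5).astype(int)
        cv2.polylines(big,[pr(B)],True,(255,255,0),1)
        for y in(-.07,.07):
            a=pr(np.array([(.055,y,0),(.055,y,.026)])); cv2.line(big,tuple(map(int,a[0])),tuple(map(int,a[1])),(0,255,0),1)
        cv2.imwrite(f'pics/ov_{t}.png',big)
E
python3 binfit2.py
```

```text
[0.55281305 0.201539   0.17482275] 2.83610327274925
[[-1.1, 0.3], [0.8, -0.4], [-0.3, 0.5], [-0.4, 0.2], [-0.2, -0.6]]
[[0.1, -0.9], [-0.3, -1.5], [0.0, -0.4], [0.7, -0.3]]
[0.55203034 0.20319447 0.17570063 0.11261345] 2.286839296171625
[[-0.8, 0.5], [0.8, -0.2], [-0.0, 0.8], [-0.3, 0.5], [-0.0, -0.3]]
[[-0.3, -0.5], [-0.7, -1.3], [-0.3, -0.1], [0.3, 0.0]]
scene0 rim z med 2.4126178987808724 1489
left 580 angle 1.6693490276754759
right 379 angle 1.9189444293775848
front 547 angle 1.6574177374833825
side0 rim z med 2.55449384790385 929
left 326 angle 1.7135068565233038
right 241 angle 1.8855719155281454
front 145 angle 1.7527986767934483
```

View pics/ov_scene0.png

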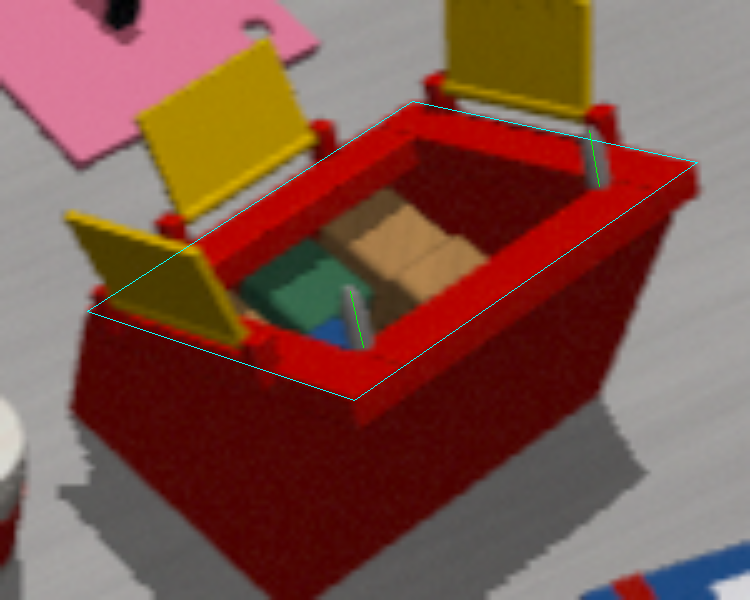

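View pics/ov_side0.png

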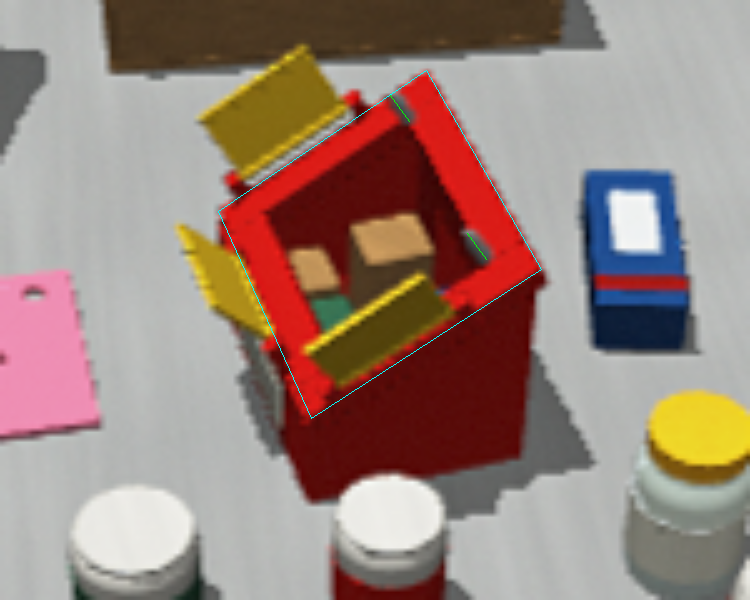

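Run:
```python
from h import *
im,d,p=load('wrist0'); X=cloud(p,d)
T=np.array([0.15065634, 0.60594645, 0.23007769])
import math
a=math.radians(76.05); yv=np.array([math.cos(a),math.sin(a),0]); xv=np.array([math.cos(a+math.pi/2),math.sin(a+math.pi/2),0])
k=(d>0)&(X[...,2]>0.2)
rel=(X-T); 
for u,v in ((190,303),(195,320),(200,350),(170,330),(435,303),(430,330),(440,350),(460,330),(480,350)):
    r=rel[v,u]; print(u,v,np.round([r@xv*1000,r@yv*1000,r[2]*1000],1))
P=rel[k]; print(k.sum(), np.percentile(P[:,2],[0,0.5,1,5,50])*1000)
print(p['world_from_camera'][:3,3]-T, p['mtx'])
```

```text
190 303 [ 11.  -44.2  21.9]
195 320 [  6.1 -41.7  25.4]
200 350 [ -7.9 -42.   22.6]
170 330 [ 11.2 -44.   41.3]
435 303 [11.1 44.3 21.7]
430 330 [-0.3 43.7 20.9]
440 350 [-0.6 43.3 33.5]
460 330 [11.  46.1 40.6]
480 350 [11.  47.6 51.6]
64920 [13.1974761  17.92495025 20.32519097 33.85952291 76.20936548]
[-0.06768995  0.01791904  0.14348502] [[368.41658433   0.         314.60467699]
 [  0.         368.41658433 238.66742227]
 [  0.           0.           1.        ]]
```

Emit:
play_rows(deltas=[[[0.06, -0.06, 0.0], 0], [[0.1, -0.1, 0.0], -0.02], [[0.14, -0.14, 0.0], -0.03], [[0.18, -0.18, 0.0], -0.04], [[0.22, -0.22, 0.0], -0.054]])

```text
time: 1.52
tool_pos: [0.3721, 0.385, 0.2316]
tool_rot: [0.0, 0.149, 0.989, 0.0]
contact_force: [0.3, 0.4, 0.8]
gripper_width: 0.999
```

Emit:
play_rows(deltas=[[[0.03, -0.05, 0.0], 0], [[0.05, -0.108, 0.0], 0], [[0.065, -0.166, 0.0], 0], [[0.08, -0.225, 0.0], 0], [[0.095, -0.285, 0.0], 0]])

```text
time: 2.15
tool_pos: [0.4661, 0.0996, 0.2316]
tool_rot: [0.001, 0.148, 0.989, 0.0]
contact_force: [-0.3, 0.8, 0.1]
gripper_width: 0.998
```

Emit:
play_rows(deltas=[[[0.015, -0.06, 0.0], 0], [[0.03, -0.12, 0.0], 0], [[0.045, -0.18, 0.0], 0], [[0.06, -0.24, 0.0], 0], [[0.075, -0.29, -0.03], 0]])

```text
time: 2.78
tool_pos: [0.5429, -0.1919, 0.2045]
tool_rot: [0.004, 0.149, 0.989, -0.001]
contact_force: [0.6, 0.1, -0.3]
gripper_width: 1.002
```

Emit:
play_rows(deltas=[[[0.0, -0.02, -0.05], 0], [[0.0, -0.032, -0.1], 0], [[0.0, -0.032, -0.1], 0]])

```text
time: 3.15
tool_pos: [0.5374, -0.2194, 0.0962]
tool_rot: [-0.005, 0.149, 0.989, 0.002]
contact_force: [-0.4, -0.6, 0.4]
gripper_width: 1.001
```

Run:
```python
from h import *
s=status.state(); print(s['tool_pos'])
im,d,p=grab('wrist','wrist1'); print(status.state()['tool_pos'])
X=cloud(p,d); hsv=cv2.cvtColor(im,cv2.COLOR_BGR2HSV)
R=np.array(p['world_from_camera'])
k=(d>0)&(X[...,2]>0.03)&(X[...,2]<0.045)&(np.hypot(X[...,0]-.541,X[...,1]+.22)<.06)&(hsv[...,2]<80)
H=X[k]; print(k.sum(),np.median(H,0)); print(cv2.minAreaRect((H[H[:,2]>.036][:,:2]*1000).astype(np.float32)))
```

```text
[ 0.53743155 -0.21940412  0.09617446]
[ 0.53962805 -0.2199813   0.09968026]
3488 [ 0.54023644 -0.21932389  0.04052984]
((541.512939453125, -219.69989013671875), (68.47029113769531, 15.501561164855957), 72.8834228515625)
```

View pics/wrist1.png

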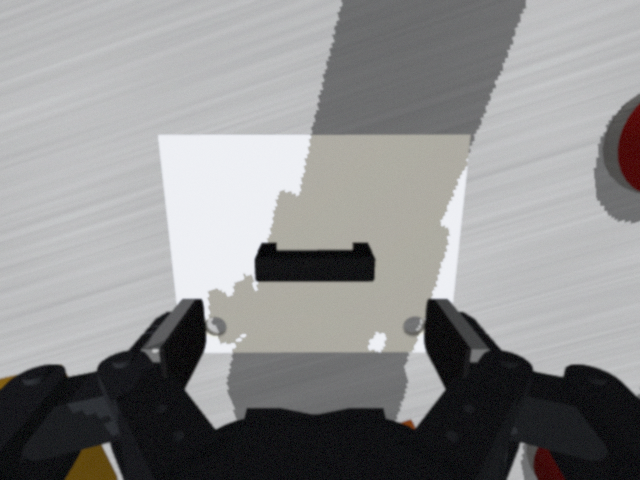

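The wrist view shows the handle centred at (315,265), with the holes at (215,327) and (413,327). It agrees with the fixed cameras: handle (0.541,-0.220), top at 40 mm.

Emit:
play_rows(deltas=[[[0, 0, -0.05], 0], [[0, 0, -0.08], 0], [[0, 0, -0.094], 0], [[0, 0, -0.094], 0]])

```text
time: 3.7
tool_pos: [0.5418, -0.2205, 0.0086]
tool_rot: [0.001, 0.148, 0.989, -0.0]
contact_force: [-0.5, 0.1, -0.8]
gripper_width: 1.002
```

Emit:
play_rows(deltas=[[[0, 0, 0], 0], [[0, 0, 0], 0], [[0, 0, 0], 0], [[0, 0, 0], 0]], grip=-1)

```text
time: 4.2
tool_pos: [0.543, -0.2214, 0.0103]
tool_rot: [0.002, 0.148, 0.989, -0.001]
contact_force: [-0.4, 1.9, 6.3]
gripper_width: 0.805
```

Emit:
play_rows(deltas=[[[0, 0, 0.03], 0], [[0, 0, 0.08], 0], [[0, 0, 0.14], 0], [[0, 0.0, 0.2], 0], [[0, 0.0, 0.255], 0]])

```text
time: 4.82
tool_pos: [0.5403, -0.2203, 0.2642]
tool_rot: [0.0, 0.148, 0.989, -0.0]
contact_force: [0.8, -1.5, -3.5]
gripper_width: 0.801
```

Run:
```python
from h import *
s=status.state(); print(s['tool_pos'],s['contact_force'],s['gripper_width'])
im,d,p=grab('side','side2'); cv2.imwrite('pics/side2c.png',cv2.resize(im[120:320,200:460],None,fx=3,fy=3))
```

```text
[ 0.54033428 -0.22027383  0.26419462] [ 0.76757922 -1.48653648 -3.50026973] 0.8011575357193906
```

View pics/side2c.png

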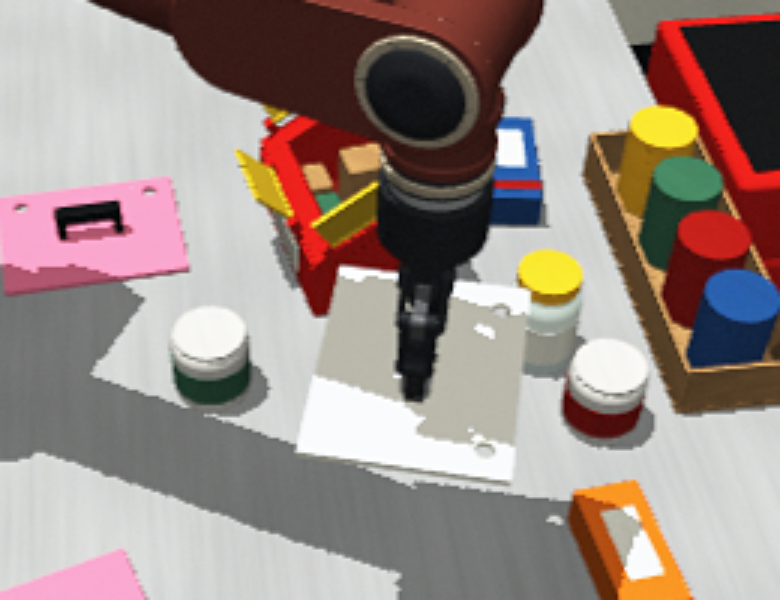

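Emit:
play_rows(deltas=[[[0, 0.05, 0], 0.05], [[0, 0.11, 0], 0.15], [[0, 0.17, 0], 0.25], [[0, 0.23, 0], 0.35], [[0, 0.29, 0], 0.42]])

```text
time: 5.5
tool_pos: [0.54, 0.0713, 0.2613]
tool_rot: [-0.0, -0.062, 0.998, -0.0]
contact_force: [0.1, 0.1, -3.9]
gripper_width: 0.804
```

Emit:
play_rows(deltas=[[[0.0, 0.05, 0], 0.03], [[0.0, 0.1, 0], 0.053], [[0.002, 0.13, -0.02], 0.053], [[0.002, 0.13, -0.05], 0.053], [[0.002, 0.13, -0.07], 0.053]])

```text
time: 6.12
tool_pos: [0.5415, 0.1996, 0.1894]
tool_rot: [-0.002, -0.088, 0.996, -0.0]
contact_force: [-0.2, -0.1, -4.5]
gripper_width: 0.804
```

Run:
```python
from h import *
s=status.state(); print(s['tool_pos'],s['contact_force'],s['gripper_width'])
for n in('side','scene'): grab(n,n+'3'); 
print(status.state()['tool_pos'])
im=cv2.imread('pics/scene3.png'); cv2.imwrite('pics/scene3c.png',cv2.resize(im[120:320,340:580],None,fx=3,fy=3))
im=cv2.imread('pics/side3.png'); cv2.imwrite('pics/side3c.png',cv2.resize(im[60:260,200:440],None,fx=3,fy=3))
```

```text
[0.54147099 0.19956898 0.18944149] [-0.20478285 -0.05553389 -4.46533   ] 0.8044904960886792
[0.54059049 0.19871317 0.1881508 ]
```

View pics/scene3c.png

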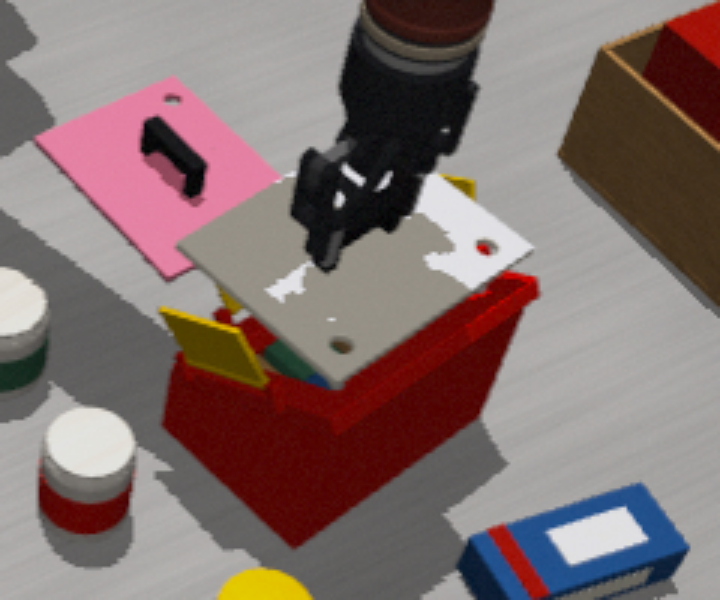

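View pics/side3c.png

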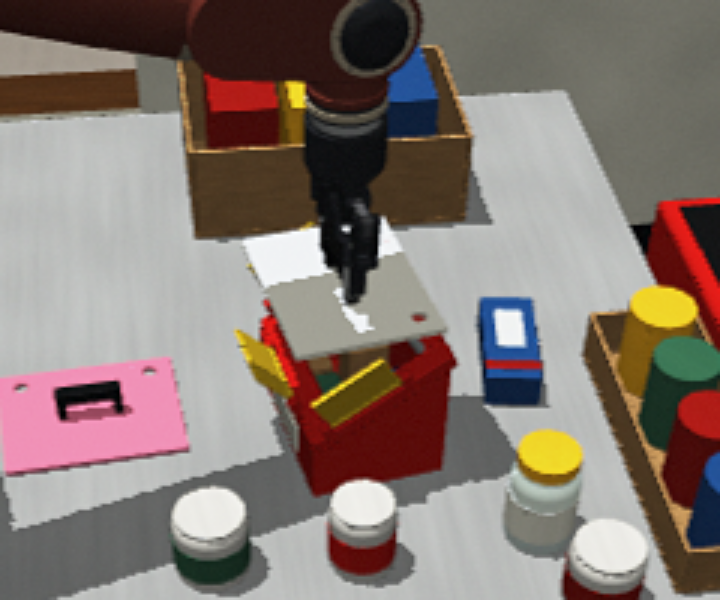

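The lid is held level over the pins: its holes are at crop (342,345) and (487,247), and the pin tips sit just in front of them under the lid. Next I press it on the tips to tilt it in the grip.

Emit:
play_rows(deltas=[[[0, 0, -0.006], 0], [[0, 0, -0.012], 0], [[0, 0, -0.018], 0], [[0, 0, -0.024], 0]])

```text
time: 6.72
tool_pos: [0.5433, 0.1994, 0.1736]
tool_rot: [0.0, -0.087, 0.996, -0.0]
contact_force: [-16.6, -4.6, 23.8]
gripper_width: 0.801
```

Run:
```python
from h import *
for n in('side','scene'): grab(n,n+'4'); 
s=status.state(); print(s['tool_pos'],s['contact_force'],s['gripper_width'])
im=cv2.imread('pics/scene4.png'); a=cv2.resize(im[170:290,380:530],None,fx=5,fy=5)
cv2.imwrite('pics/scene4c.png',a)
im=cv2.imread('pics/side4.png'); cv2.imwrite('pics/side4c.png',cv2.resize(im[110:230,240:390],None,fx=5,fy=5))
```

```text
[0.54378636 0.1995838  0.17382224] [-10.52668065  -2.95969139  13.97370603] 0.8026316034170627
```

View pics/scene4c.png

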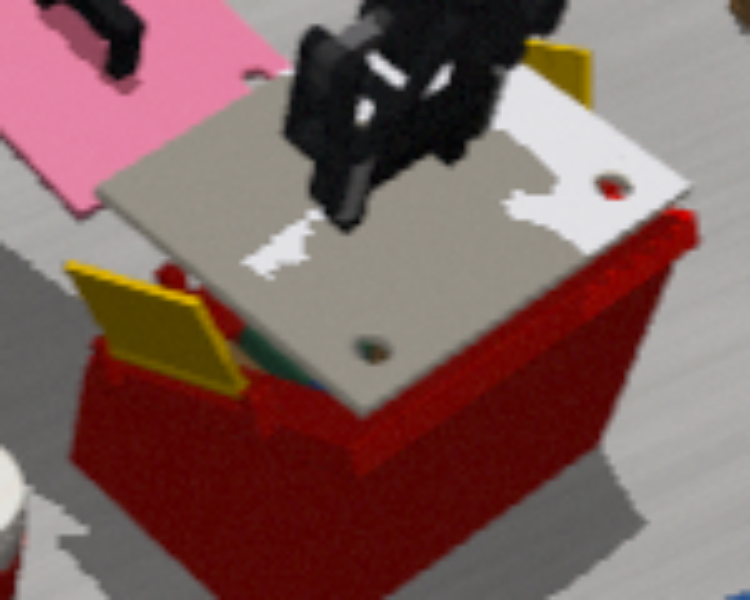

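View pics/side4c.png

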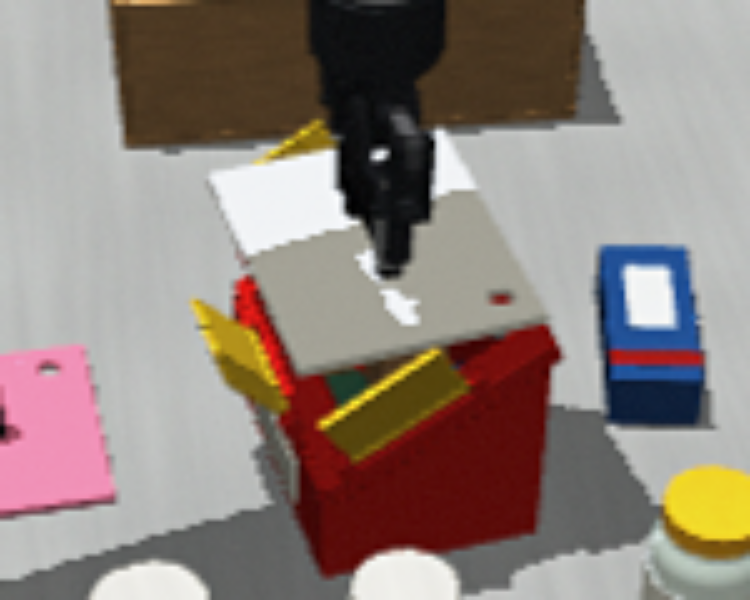

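Emit:
play_rows(deltas=[[[0, 0, -0.003], 0], [[0, 0, -0.006], 0], [[0, 0, -0.009], 0], [[0, 0, -0.012], 0], [[0, 0, -0.012], 0]])

```text
time: 7.45
tool_pos: [0.5419, 0.1994, 0.162]
tool_rot: [-0.001, -0.088, 0.996, -0.0]
contact_force: [-22.2, -6.1, 22.2]
gripper_width: 0.802
```

```bash
cat > lidpose.py <<'E'
# fit lid pose in hand: plane of white/grey lid points from depth + corners
from h import *
from binfit2 import Rm
import sys
t=sys.argv[1]
q=np.array([.5528,.2015,.175])
for n in('side','scene'):
    im,d,p=grab(n,n+t); X=cloud(p,d); hsv=cv2.cvtColor(im,cv2.COLOR_BGR2HSV)
    M=(X-[q[0],q[1],.115])@Rm(q[2])*1000
    k=(d>0)&(hsv[...,1]<45)&(hsv[...,2]>120)&(np.abs(M[...,0])<110)&(np.abs(M[...,1])<110)&(X[...,2]>.07)&(X[...,2]<.25)
    k=cv2.erode(k.astype(np.uint8),np.ones((3,3)))>0
    P=M[k]
    for _ in range(4):
        c=P.mean(0); u,s,v=np.linalg.svd(P-c,full_matrices=False); r=(P-c)@v[2]; P=P[abs(r)<max(3,2*r.std())]
    nn=v[2]*np.sign(v[2][2]); print(n,len(P),'normal(mouth)',np.round(nn,3),'pitch vs mouth deg',round(np.degrees(np.arctan2(nn[0],nn[2])),1),'center-ish',np.round(c,1),'z at (55,+-70)',[round(float(c[2]-(nn[0]*(55-c[0])+nn[1]*(y-c[1]))/nn[2]),1) for y in(70,-70)], 'at (-70,0)',round(float(c[2]-(nn[0]*(-70-c[0])-nn[1]*c[1])/nn[2]),1))
    x0,y0,sz=(380,170,5) if n=='scene' else (240,110,5)
    cv2.imwrite(f'pics/{n}{t}c.png',cv2.resize(im[y0:y0+120,x0:x0+150],None,fx=5,fy=5))
s=status.state(); print(s['time'],s['tool_pos'],s['contact_force'],s['gripper_width'])
E
python3 lidpose.py 5
```

```text
side 1232 normal(mouth) [0.283 0.001 0.959] pitch vs mouth deg 16.4 center-ish [  6.  -15.8  46.4] z at (55,+-70) [31.9, 32.0] at (-70,0) 68.8
scene 2542 normal(mouth) [0.278 0.003 0.961] pitch vs mouth deg 16.1 center-ish [ 33.  -16.9  39.3] z at (55,+-70) [32.7, 33.1] at (-70,0) 69.1
7.55 [0.54186045 0.19931846 0.16200601] [-21.39769222  -6.14520881  21.44541157] 0.8007739053907525
```

View pics/scene5c.png

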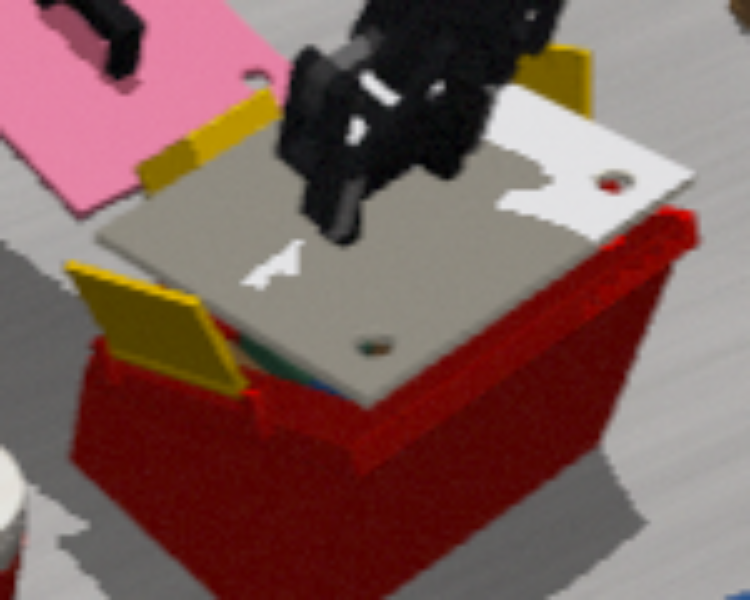

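The tilt is half done: about 14°, with 16° still to go, and the lid's holes are clear of the pins.

Emit:
play_rows(deltas=[[[0, 0, -0.003], 0], [[0, 0, -0.006], 0], [[0, 0, -0.009], 0], [[0, 0, -0.012], 0], [[0, 0, -0.012], 0]])

```text
time: 8.18
tool_pos: [0.5408, 0.1992, 0.1474]
tool_rot: [-0.003, -0.088, 0.996, -0.0]
contact_force: [-19.1, -5.0, 14.2]
gripper_width: 0.803
```

```bash
python3 lidpose.py 6
```

```text
side 1060 normal(mouth) [0.012 0.004 1.   ] pitch vs mouth deg 0.7 center-ish [  5.  -13.2  33.2] z at (55,+-70) [32.3, 32.8] at (-70,0) 34.1
scene 1939 normal(mouth) [0.01  0.003 1.   ] pitch vs mouth deg 0.6 center-ish [ 36.6 -10.9  32.7] z at (55,+-70) [32.2, 32.7] at (-70,0) 33.7
8.275 [0.54078238 0.19918952 0.14732732] [-17.17261389  -5.30428863  14.15636128] 0.8081016854304679
```

View pics/scene6c.png

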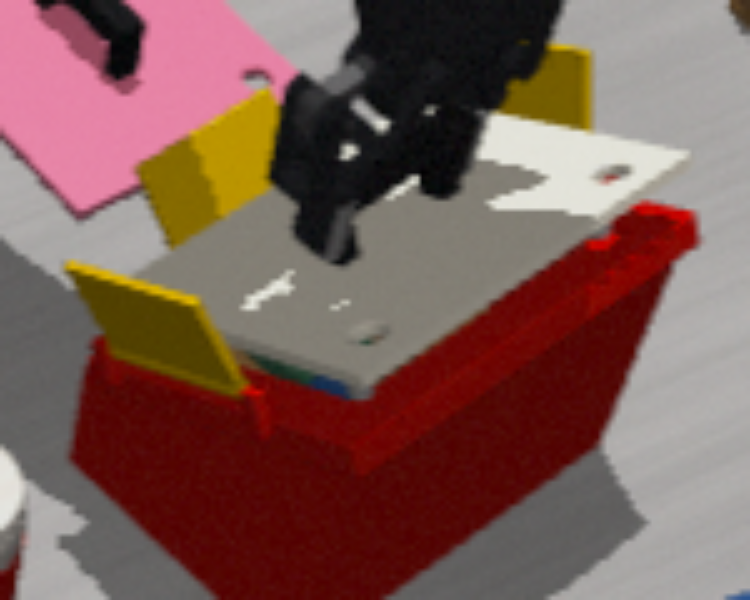

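View pics/side6c.png

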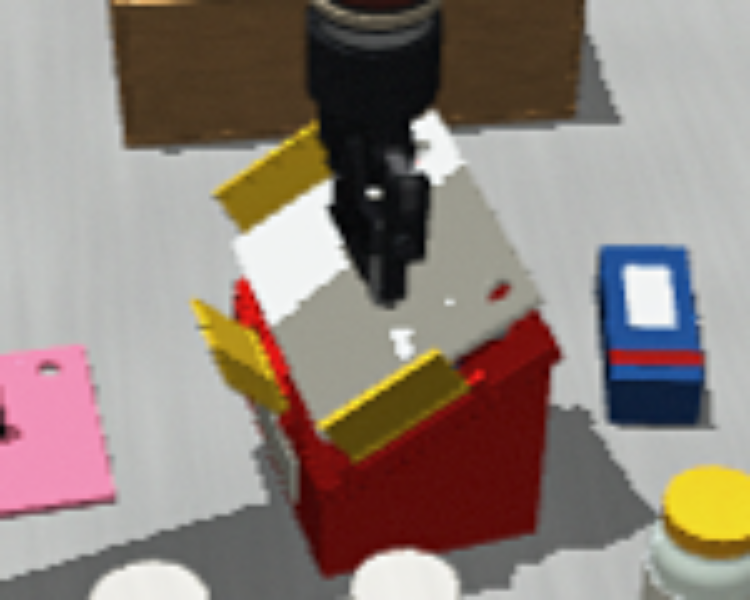

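```bash
cat > corn.py <<'E'
from h import *
from binfit2 import Rm
def onplane(tag,pts,zm,q=(.5528,.2015,.175,.115)):
    n='scene' if tag.startswith('scene') else 'side'
    o=np.array((380,170) if n=='scene' else (240,110))
    p=load(tag)[2]; uv=np.array(pts,float)/5+o-.4
    A=unproj(p,uv,1.0); C=np.array(p['world_from_camera'])[:3,3]; R=Rm(q[2]); c=(C-[q[0],q[1],q[3]])@R*1000; r=(A-C)@R
    return c+r*((zm-c[2])/r[:,2])[:,None]
if __name__=='__main__':
    print(np.round(onplane('scene6',[(359,388),(690,155),(367,334),(613,173)],32),1))
    print(np.round(onplane('side6',[(543,304),(434,112),(321,432),(235,240),(498,292)],32),1))
E
python3 corn.py
python3 - <<'E'
import cv2
im=cv2.imread('pics/scene6.png'); cv2.imwrite('pics/z6a.png',cv2.resize(im[190:260,440:525],None,fx=9,fy=8,interpolation=cv2.INTER_CUBIC))
E
```

```text
[[  93.6 -102.1   32. ]
 [  89.4   92.4   32. ]
 [  67.4  -70.7   32. ]
 [  69.9   69.1   32. ]]
[[  85.1 -100.5   32. ]
 [  86.6   92.6   32. ]
 [ -61.9  -88.8   32. ]
 [ -60.9   98.    32. ]
 [  66.4  -72.3   32. ]]
```

Emit:
play_rows(deltas=[[[-0.004, -0.001, 0.007], 0], [[-0.009, -0.002, 0.004], 0], [[-0.015, -0.003, 0.001], 0], [[-0.015, -0.003, 0.001], 0]])

```text
time: 8.78
tool_pos: [0.5267, 0.1963, 0.1439]
tool_rot: [-0.001, -0.087, 0.996, -0.0]
contact_force: [0.0, -0.7, -4.5]
gripper_width: 0.808
```

```bash
python3 lidpose.py 7
```

```text
side 1023 normal(mouth) [0.028 0.001 1.   ] pitch vs mouth deg 1.6 center-ish [ -9.3 -12.3  37.4] z at (55,+-70) [35.5, 35.7] at (-70,0) 39.0
scene 1871 normal(mouth) [0.026 0.003 1.   ] pitch vs mouth deg 1.5 center-ish [ 21.5 -11.7  36.7] z at (55,+-70) [35.5, 36.0] at (-70,0) 39.0
8.875 [0.52759878 0.19641779 0.14469974] [ 0.10445667  0.50748205 -3.97375294] 0.8071115883731369
```

View pics/scene7c.png

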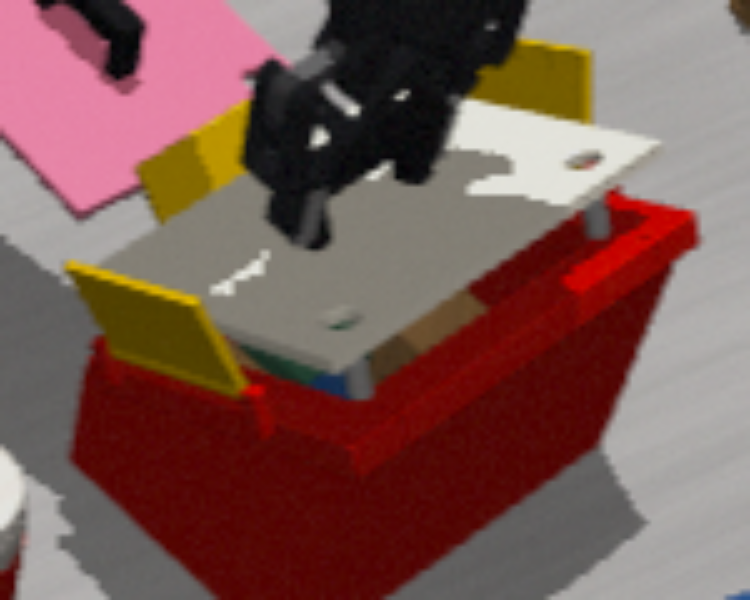

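View pics/side7c.png

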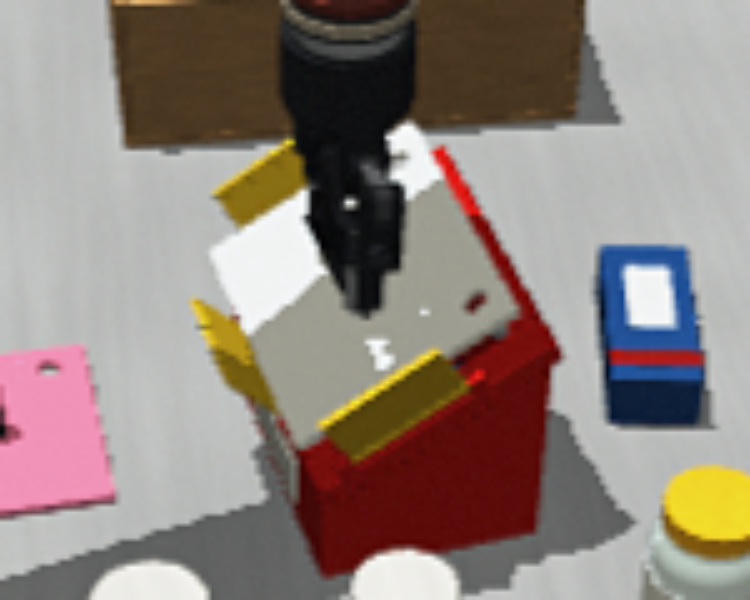

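Run:
```python
from corn import *
from binfit2 import m2w
print('scene',np.round(onplane('scene7',[(342,320),(585,160),(335,374),(662,146)],35.7),1))
print('side',np.round(onplane('side7',[(475,300),(403,157),(520,312),(408,122),(305,447),(210,255)],35.7),1))
q=(.5528,.2015,.175,.115)
for n,o in(('scene',(380,170)),('side',(240,110))):
    im,d,p=load(n+'7'); big=cv2.resize(im[o[1]:o[1]+120,o[0]:o[0]+150],None,fx=5,fy=5,interpolation=cv2.INTER_CUBIC)
    pr=lambda P:np.round((proj(p,m2w(q,np.array(P)/1000.))-o+.4)*5).astype(int)
    for y in(-70,70):
        a=np.linspace(0,2*np.pi,40)
        for x in (55,):
            cv2.polylines(big,[pr(np.c_[x+7.5*np.cos(a),y+7.5*np.sin(a),0*a+35.7])],True,(0,255,0),1)
        for s in(-5,5):
            l=pr([(55+0,y+s,0),(55,y+s,18)]); cv2.line(big,tuple(map(int,l[0])),tuple(map(int,l[1])),(255,0,255),1)
    cv2.polylines(big,[pr([(75,95,35.7),(75,-95,35.7),(-75,-95,38.5),(-75,95,38.5)])],True,(255,255,0),1)
    cv2.imwrite(f'pics/{n}7o.png',big)
```

```text
scene [[  55.4  -71.2   35.7]
 [  56.5   68.8   35.7]
 [  82.7 -102.8   35.7]
 [  78.6   89.4   35.7]]
side [[ 53.  -71.2  35.7]
 [ 56.8  69.1  35.7]
 [ 71.9 -99.5  35.7]
 [ 70.   94.1  35.7]
 [-73.4 -95.7  35.7]
 [-78.7  95.1  35.7]]
```

View pics/scene7o.png

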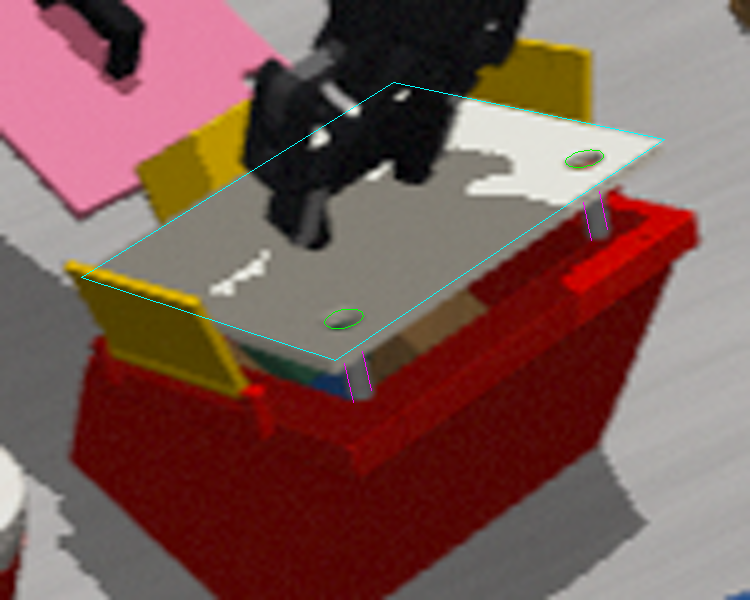

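View pics/side7o.png

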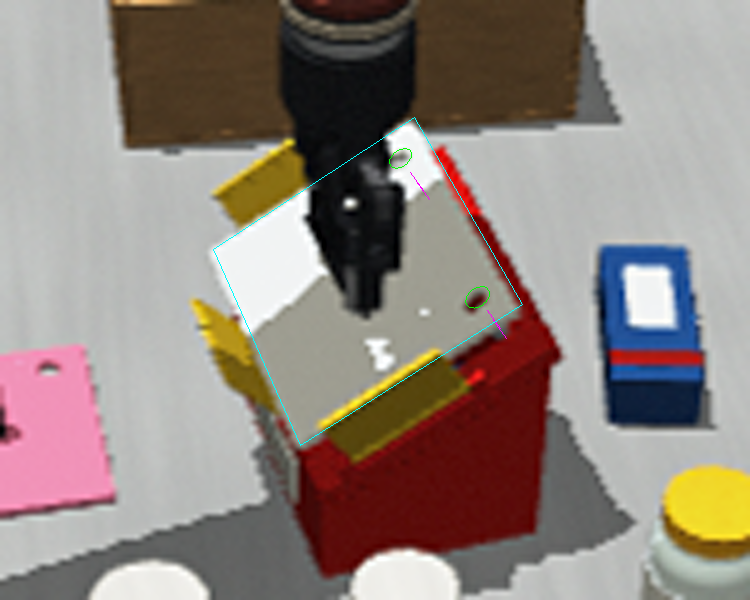

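The overlays of the expected holes match both views to about 1 mm, so I go down along the pin axis.

Emit:
play_rows(deltas=[[[0.002, 0.0, -0.0035], 0], [[0.004, 0.0005, -0.007], 0], [[0.006, 0.001, -0.0105], 0], [[0.0075, 0.0013, -0.013], 0], [[0.0075, 0.0013, -0.013], 0]])

```text
time: 9.5
tool_pos: [0.5353, 0.1978, 0.1319]
tool_rot: [-0.0, -0.087, 0.996, -0.0]
contact_force: [-0.2, 0.5, -3.9]
gripper_width: 0.803
```

```bash
python3 lidpose.py 8
```

```text
side 966 normal(mouth) [0.031 0.006 1.   ] pitch vs mouth deg 1.8 center-ish [-6.5 -6.7 22.6] z at (55,+-70) [20.3, 21.1] at (-70,0) 24.5
scene 1834 normal(mouth) [0.023 0.003 1.   ] pitch vs mouth deg 1.3 center-ish [25.3 -6.9 22. ] z at (55,+-70) [21.1, 21.5] at (-70,0) 24.1
9.6 [0.53537222 0.19780353 0.13229391] [-0.49734752  0.43285473 -4.64419065] 0.8072057351343631
```

View pics/scene8c.png

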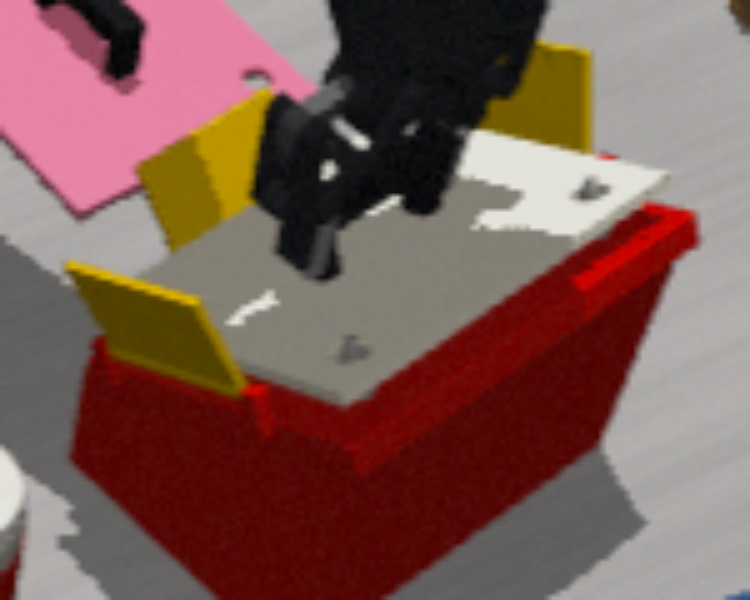

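Both pin tips show through the holes, at crop (352,345) and (594,185), and there is no contact force. I carry on down.

Emit:
play_rows(deltas=[[[0.002, 0.0, -0.0035], 0], [[0.004, 0.0005, -0.007], 0], [[0.006, 0.001, -0.0105], 0], [[0.0075, 0.0013, -0.013], 0], [[0.0075, 0.0013, -0.013], 0]])

```text
time: 10.22
tool_pos: [0.5421, 0.1989, 0.1196]
tool_rot: [-0.001, -0.087, 0.996, -0.0]
contact_force: [-6.0, -2.2, 1.0]
gripper_width: 0.805
```

```bash
python3 lidpose.py 9
```

```text
side 776 normal(mouth) [0.021 0.004 1.   ] pitch vs mouth deg 1.2 center-ish [-4.7 -0.7  8.6] z at (55,+-70) [7.1, 7.6] at (-70,0) 9.9
scene 1611 normal(mouth) [0.016 0.002 1.   ] pitch vs mouth deg 0.9 center-ish [27.  -4.   7.9] z at (55,+-70) [7.3, 7.6] at (-70,0) 9.4
10.325 [0.54212358 0.19895456 0.11966228] [-6.62503033 -1.69044967  1.12885095] 0.8045778704559289
```

View pics/scene9c.png

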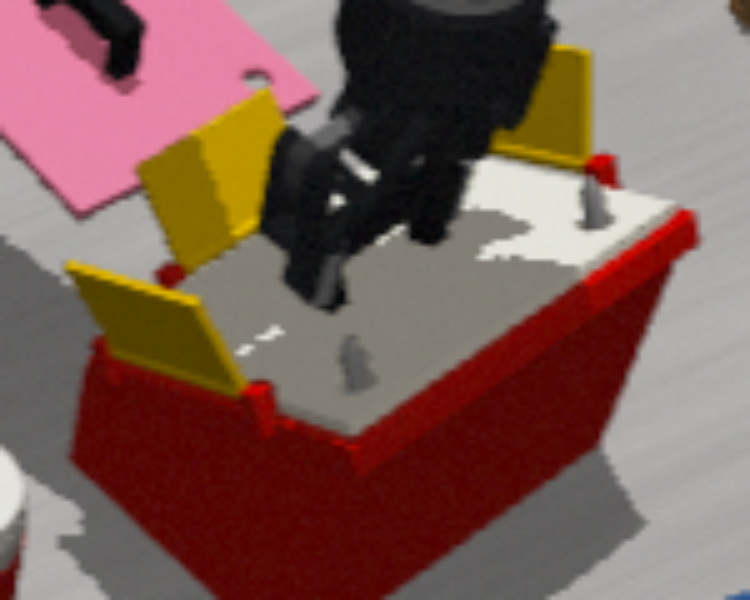

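Emit:
play_rows(deltas=[[[0.0005, 0, -0.002], 0], [[0.001, 0, -0.004], 0], [[0.001, 0, -0.005], 0]])

```text
time: 10.7
tool_pos: [0.5423, 0.199, 0.1183]
tool_rot: [-0.003, -0.087, 0.996, -0.0]
contact_force: [-22.3, -5.0, 23.3]
gripper_width: 0.801
```

Emit:
play_rows(deltas=[[[0, 0, 0], 0], [[0, 0, 0], 0], [[0, 0, 0.0], 0]], grip=1)

```text
time: 11.08
tool_pos: [0.5442, 0.1991, 0.1145]
tool_rot: [0.0, -0.087, 0.996, 0.0]
contact_force: [0.9, -0.0, 0.8]
gripper_width: 1.0
```

```bash
python3 lidpose.py 10
```

```text
side 766 normal(mouth) [-0.001  0.002  1.   ] pitch vs mouth deg -0.1 center-ish [-8.   2.4  7.3] z at (55,+-70) [7.2, 7.5] at (-70,0) 7.2
scene 1509 normal(mouth) [-0.003  0.004  1.   ] pitch vs mouth deg -0.2 center-ish [30.3 -3.5  7.1] z at (55,+-70) [6.8, 7.4] at (-70,0) 6.7
11.175 [0.54402875 0.19907888 0.1142075 ] [ 0.20882321 -0.33439186 -0.98531863] 1.0006034685516993
```

View pics/scene10c.png

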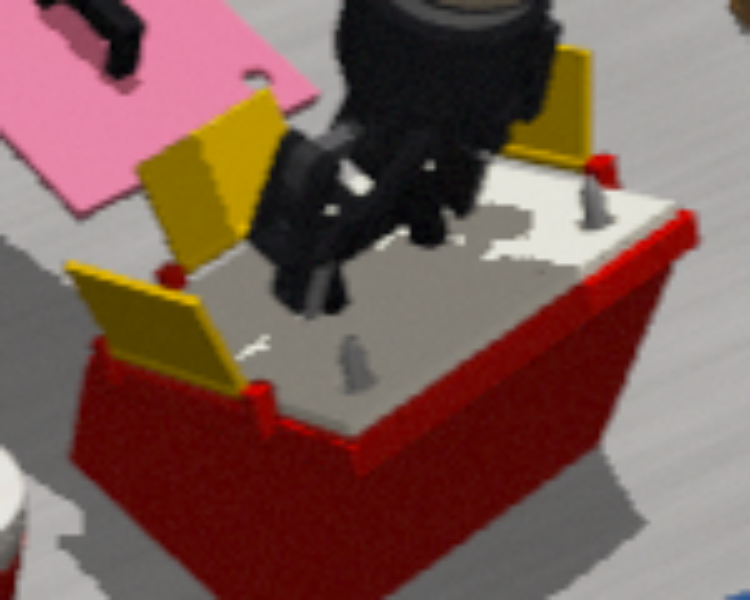

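The lid is seated flush: tilt error is 0.2° or less, its top is about 7 mm above the rim, and both pins are through. Next I lift off and plan the flap sweeps.

Emit:
play_rows(deltas=[[[0, 0, 0.02], 0], [[0, 0, 0.06], 0], [[0, 0, 0.11], 0], [[0, 0, 0.14], 0]])

```text
time: 11.68
tool_pos: [0.545, 0.1994, 0.2595]
tool_rot: [0.003, -0.088, 0.996, 0.0]
contact_force: [0.6, 0.3, -0.1]
gripper_width: 1.001
```

```bash
python3 lidpose.py 11
cat > flap.py <<'E'
from h import *
from binfit2 import Rm,m2w
q=(.5528,.2015,.175,.115)
tb=14.5
def side(sgn,ths,r=38,xc=-15):
    out=[]
    for th,ex in ths:
        y=-101+r*np.cos(th)-(2.5)*np.sin(th)-tb-ex; z=10.5+r*np.sin(th)+2.5*np.cos(th)
        out.append(m2w(q,np.array([xc-9.5,sgn*-y*-1 if sgn<0 else -y,z+5.5])/1000.)[0])
    return np.array(out)
th=[(2.0,22),(1.9,6),(1.6,0),(1.3,0),(1.0,0),(.75,0),(.5,0),(.25,0),(.1,0),(0,0),(-.08,0)]
for n,s in(('right',-1),('left',1)):
    W=side(-1,th) if s<0 else None
    if s>0:
        W=[]
        for t,ex in th:
            y=-101+38*np.cos(t)-2.5*np.sin(t)-tb-ex; z=10.5+38*np.sin(t)+2.5*np.cos(t)
            W.append(m2w(q,np.array([-24.5,-y,z+5.5])/1000.)[0])
        W=np.array(W)
    else:
        W=[]
        for t,ex in th:
            y=-101+38*np.cos(t)-2.5*np.sin(t)-tb-ex; z=10.5+38*np.sin(t)+2.5*np.cos(t)
            W.append(m2w(q,np.array([-24.5,y,z+5.5])/1000.)[0])
        W=np.array(W)
    print(n); print(np.round(W,4))
E
python3 flap.py
```

```text
side 1070 normal(mouth) [0.002 0.002 1.   ] pitch vs mouth deg 0.1 center-ish [1.8 9.7 7.1] z at (55,+-70) [6.9, 7.2] at (-70,0) 7.3
scene 1713 normal(mouth) [-0.001  0.003  1.   ] pitch vs mouth deg -0.0 center-ish [21.8 -1.6  7. ] z at (55,+-70) [6.9, 7.2] at (-70,0) 7.0
11.775 [0.54643263 0.19968932 0.26146701] [0.19942177 0.05232812 0.38804486] 0.9970206075720005
right
[[0.5346 0.0403 0.1456]
 [0.5304 0.0593 0.147 ]
 [0.5261 0.0758 0.1494]
 [0.5244 0.0871 0.1489]
 [0.5245 0.0979 0.1455]
 [0.5259 0.106  0.1406]
 [0.5285 0.1126 0.1343]
 [0.532  0.1173 0.1268]
 [0.5345 0.1191 0.122 ]
 [0.5363 0.1199 0.1188]
 [0.5378 0.1202 0.1161]]
left
[[0.4804 0.3467 0.1456]
 [0.483  0.3274 0.147 ]
 [0.4846 0.3104 0.1494]
 [0.4869 0.2993 0.1489]
 [0.4907 0.2891 0.1455]
 [0.4948 0.282  0.1406]
 [0.4995 0.2767 0.1343]
 [0.5044 0.2735 0.1268]
 [0.5074 0.2726 0.122 ]
 [0.5093 0.2725 0.1188]
 [0.5108 0.2727 0.1161]]
```

View pics/scene11c.png

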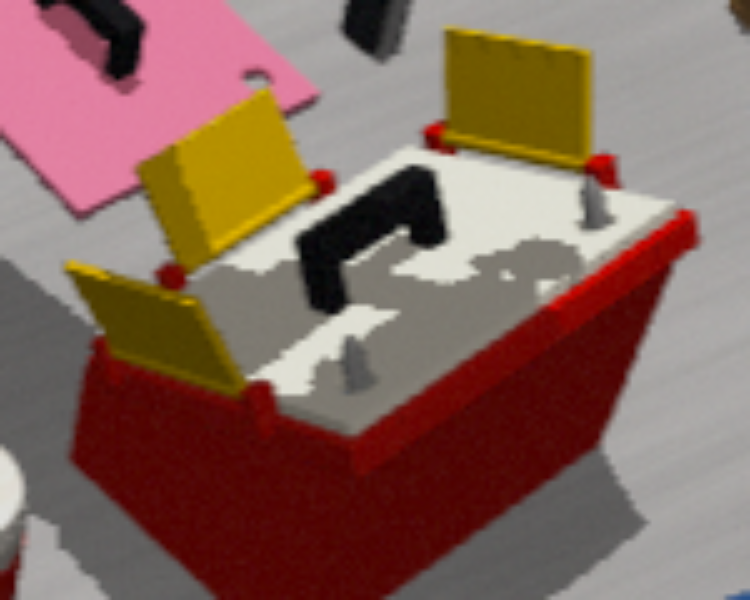

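View pics/side11c.png

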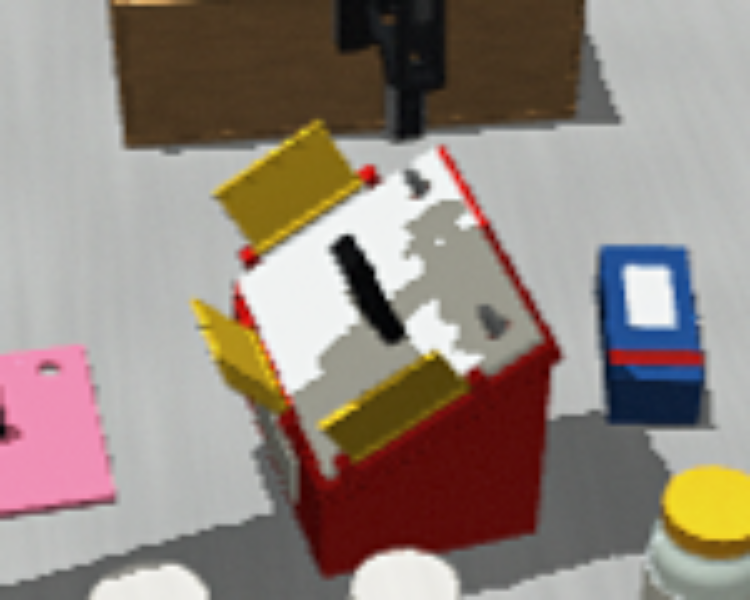

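Emit:
play_rows(deltas=[[[-0.003, -0.055, 0], 0], [[-0.006, -0.11, 0], 0], [[-0.009, -0.16, -0.02], 0], [[-0.009, -0.16, -0.07], 0], [[-0.009, -0.16, -0.108], 0]], grip=-1)

```text
time: 12.4
tool_pos: [0.5339, 0.0382, 0.1442]
tool_rot: [-0.001, -0.087, 0.996, 0.0]
contact_force: [-1.4, -0.2, 0.2]
gripper_width: 0.001
```

```bash
python3 lidpose.py 12
```

```text
side 525 normal(mouth) [-0.003 -0.001  1.   ] pitch vs mouth deg -0.2 center-ish [-22.7  -1.4   7.2] z at (55,+-70) [7.5, 7.4] at (-70,0) 7.1
scene 1792 normal(mouth) [-0.001  0.002  1.   ] pitch vs mouth deg -0.1 center-ish [22.7 -1.6  7.1] z at (55,+-70) [6.9, 7.2] at (-70,0) 7.0
12.5 [0.53069962 0.03904674 0.14039681] [-0.98576844 -0.0287365  -0.2845481 ] 0.002025766030721612
```

View pics/scene12c.png

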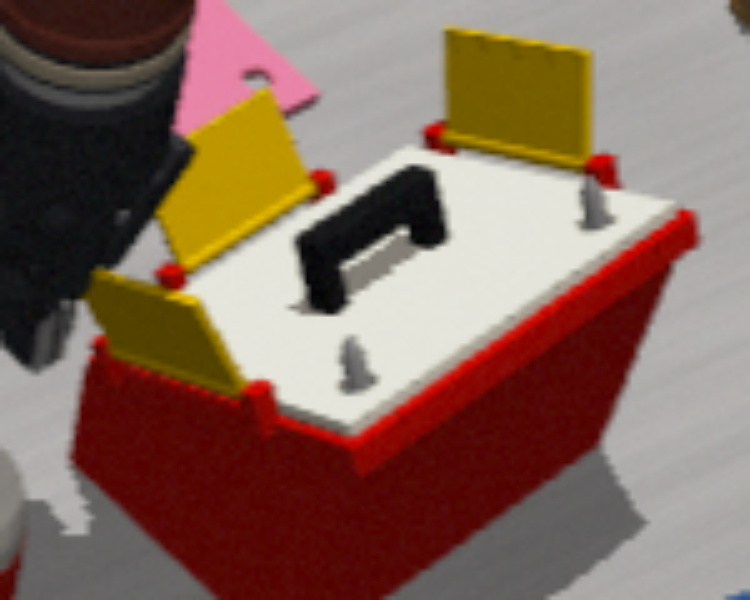

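View pics/side12c.png

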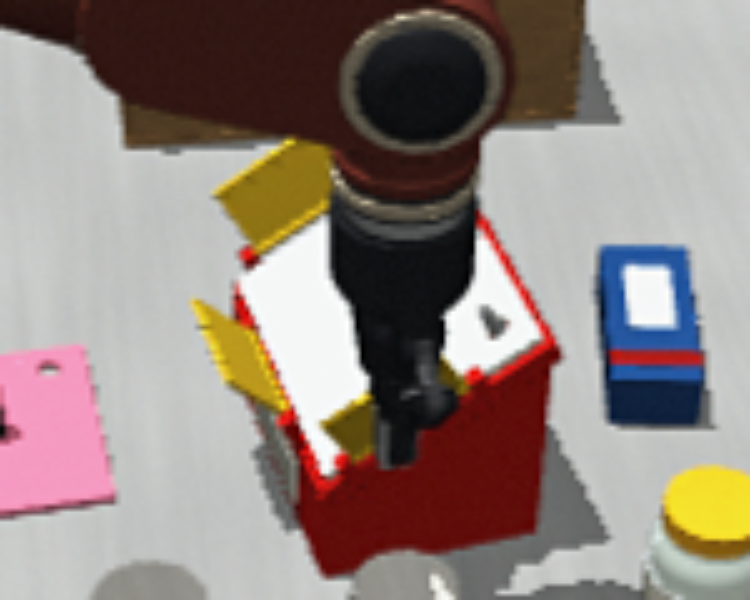

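Emit:
play_rows(deltas=[[[-0.005, 0.019, 0.001], 0], [[-0.009, 0.036, 0.003], 0], [[-0.011, 0.047, 0.003], 0], [[-0.011, 0.058, 0.0], 0], [[-0.009, 0.066, -0.005], 0]])

```text
time: 13.12
tool_pos: [0.5263, 0.1061, 0.1418]
tool_rot: [0.001, -0.088, 0.996, 0.0]
contact_force: [-0.0, -0.2, 0.7]
gripper_width: -0.0
```

```bash
python3 lidpose.py 13
```

```text
side 635 normal(mouth) [-0.003 -0.     1.   ] pitch vs mouth deg -0.2 center-ish [0.  4.4 7.1] z at (55,+-70) [7.3, 7.2] at (-70,0) 6.9
scene 1593 normal(mouth) [-0.     0.003  1.   ] pitch vs mouth deg -0.0 center-ish [30.3  5.8  7. ] z at (55,+-70) [6.8, 7.2] at (-70,0) 7.0
13.225 [0.52561223 0.10590959 0.14043128] [-1.02955551 -0.57728992 -0.20719685] 0.0009301512133574648
```

View pics/scene13c.png

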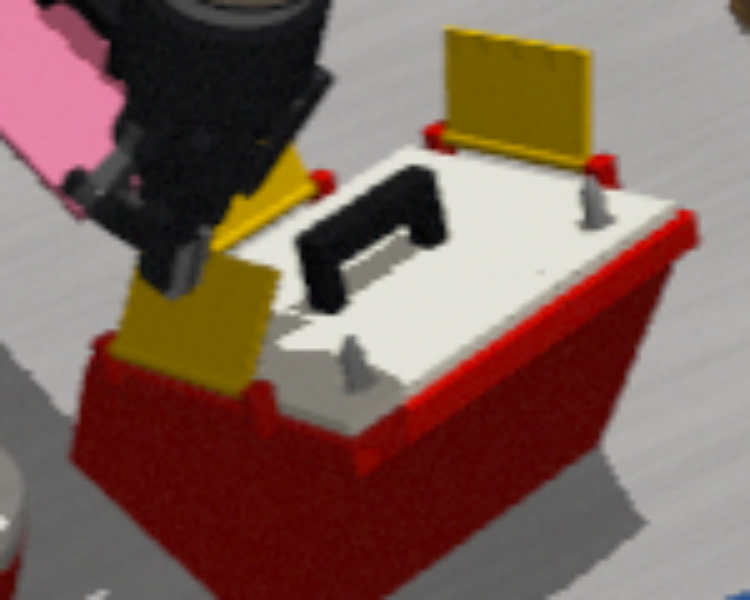

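Emit:
play_rows(deltas=[[[0.0025, 0.007, -0.007], 0], [[0.006, 0.0115, -0.014], 0], [[0.0085, 0.0135, -0.019], 0], [[0.0105, 0.0145, -0.022], 0], [[0.012, 0.0145, -0.026], 0]])

```text
time: 13.85
tool_pos: [0.5372, 0.1199, 0.1168]
tool_rot: [-0.002, -0.088, 0.996, 0.0]
contact_force: [-15.4, 0.6, 24.2]
gripper_width: -0.001
```

```bash
python3 lidpose.py 14
```

```text
side 638 normal(mouth) [0.003 0.004 1.   ] pitch vs mouth deg 0.2 center-ish [-11.5  -0.1   7.2] z at (55,+-70) [6.7, 7.4] at (-70,0) 7.4
scene 1444 normal(mouth) [0.001 0.003 1.   ] pitch vs mouth deg 0.0 center-ish [31.3 10.4  7. ] z at (55,+-70) [6.8, 7.2] at (-70,0) 7.1
13.95 [0.53708084 0.1199029  0.11712046] [-10.21064617   0.59226624  13.47154822] 0.006906057825912243
```

View pics/scene14c.png

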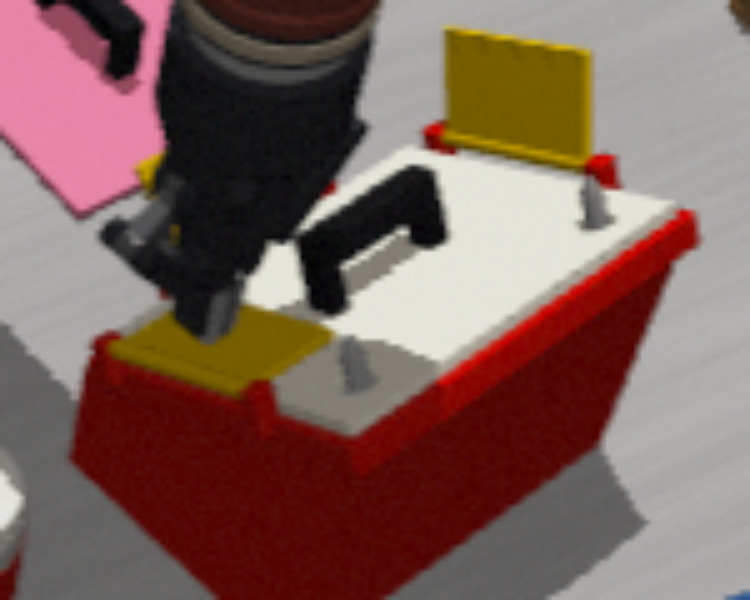

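The right flap is flat on its stop. Now for the left one.

Emit:
play_rows(deltas=[[[0, 0, 0.05], 0], [[0, 0.0, 0.11], 0], [[-0.01, 0.05, 0.125], 0], [[-0.03, 0.105, 0.125], 0], [[-0.045, 0.16, 0.125], 0]])

```text
time: 14.58
tool_pos: [0.4927, 0.2808, 0.2407]
tool_rot: [0.001, -0.087, 0.996, 0.0]
contact_force: [0.9, 1.2, 0.7]
gripper_width: -0.0
```

Emit:
play_rows(deltas=[[[-0.01, 0.055, 0], 0], [[-0.014, 0.068, -0.01], 0], [[-0.014, 0.068, -0.06], 0], [[-0.014, 0.068, -0.094], 0], [[-0.014, 0.068, -0.094], 0]])

```text
time: 15.2
tool_pos: [0.4768, 0.3454, 0.1418]
tool_rot: [-0.004, -0.087, 0.996, -0.002]
contact_force: [-0.4, 0.8, 0.2]
gripper_width: -0.002
```

```bash
python3 lidpose.py 15
```

```text
side 1018 normal(mouth) [-0.001  0.002  1.   ] pitch vs mouth deg -0.0 center-ish [2.6 8.9 7.2] z at (55,+-70) [7.2, 7.4] at (-70,0) 7.2
scene 1352 normal(mouth) [-0.001  0.003  1.   ] pitch vs mouth deg -0.1 center-ish [29.3 -0.1  7. ] z at (55,+-70) [6.8, 7.3] at (-70,0) 6.8
15.3 [0.47945251 0.34706102 0.1468145 ] [-1.02801192  0.86303824 -0.01361923] -0.005126234935468184
```

View pics/scene15c.png

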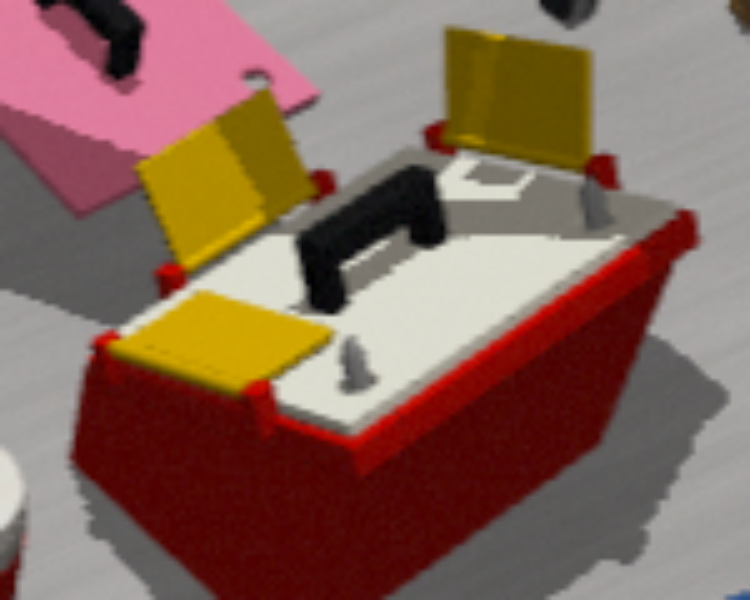

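View pics/side15c.png

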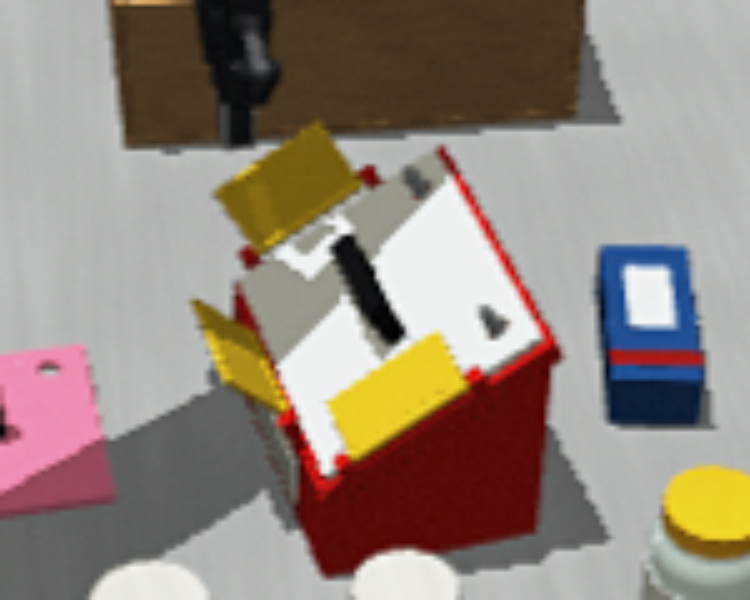

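Emit:
play_rows(deltas=[[[0.004, -0.021, 0.001], 0], [[0.0055, -0.038, 0.003], 0], [[0.008, -0.049, 0.003], 0], [[0.012, -0.059, 0.0], 0], [[0.016, -0.066, -0.0055], 0]])

```text
time: 15.92
tool_pos: [0.4953, 0.2809, 0.1408]
tool_rot: [0.0, -0.087, 0.996, 0.0]
contact_force: [-1.3, 0.2, 0.6]
gripper_width: 0.002
```

Emit:
play_rows(deltas=[[[0.0045, -0.0055, -0.006], 0], [[0.0095, -0.0085, -0.0135], 0], [[0.0125, -0.0095, -0.0185], 0], [[0.0145, -0.0095, -0.022], 0], [[0.016, -0.0095, -0.0255], 0]])

```text
time: 16.55
tool_pos: [0.5102, 0.272, 0.1166]
tool_rot: [-0.002, -0.088, 0.996, -0.0]
contact_force: [-12.5, -4.1, 20.7]
gripper_width: -0.003
```

```bash
python3 lidpose.py 16
python3 - <<'E'
from binfit2 import *
q=(.5528,.2015,.175,.115)
e=np.array([np.cos(.175),np.sin(.175)])
for h,Z in ((-150,.110),(-115,.110),(-95,.110),(-75,.110),(-60,.111),(-54,.112),(-52,.108),(-52,.105),(-52,.101)):
    print(h,np.round(np.r_[np.array(q[:2])+e*h/1000,Z],4))
E
```

```text
side 836 normal(mouth) [0.005 0.005 1.   ] pitch vs mouth deg 0.3 center-ish [ 6.4 -2.1  7.2] z at (55,+-70) [6.5, 7.3] at (-70,0) 7.6
scene 1237 normal(mouth) [-0.002  0.002  1.   ] pitch vs mouth deg -0.1 center-ish [35.8 -6.1  7.1] z at (55,+-70) [6.9, 7.3] at (-70,0) 6.8
16.65 [0.51011267 0.27203608 0.11686447] [-7.45092387 -3.7930676  11.48876964] 0.0003297503463218188
-150 [0.4051 0.1754 0.11  ]
-115 [0.4396 0.1815 0.11  ]
-95 [0.4593 0.185  0.11  ]
-75 [0.4789 0.1884 0.11  ]
-60 [0.4937 0.1911 0.111 ]
-54 [0.4996 0.1921 0.112 ]
-52 [0.5016 0.1924 0.108 ]
-52 [0.5016 0.1924 0.105 ]
-52 [0.5016 0.1924 0.101 ]
```

View pics/scene16c.png

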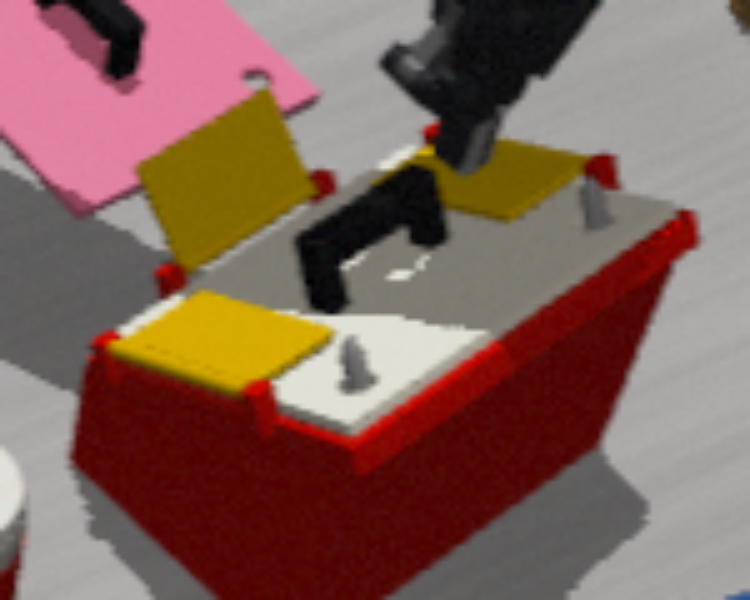

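The left flap is down as well. The front flap is last.

Emit:
play_rows(deltas=[[[0, 0, 0.05], 0], [[-0.01, -0.005, 0.1], 0], [[-0.045, -0.04, 0.105], 0], [[-0.085, -0.075, 0.105], 0], [[-0.106, -0.097, 0.105], 0]])

```text
time: 17.27
tool_pos: [0.4035, 0.1745, 0.2201]
tool_rot: [0.0, -0.088, 0.996, 0.0]
contact_force: [0.3, 0.3, 0.0]
gripper_width: -0.0
```

Emit:
play_rows(deltas=[[[0, 0, -0.03], 0], [[0, 0, -0.08], 0], [[0, 0, -0.12], 0], [[0, 0, -0.12], 0]])

```text
time: 17.77
tool_pos: [0.4019, 0.1746, 0.0967]
tool_rot: [-0.004, -0.088, 0.996, -0.0]
contact_force: [-0.9, -0.5, 0.4]
gripper_width: 0.0
```

```bash
python3 lidpose.py 17
python3 - <<'E'
import cv2
im=cv2.imread('pics/side17.png'); cv2.imwrite('pics/side17d.png',cv2.resize(im[90:240,200:390],None,fx=4,fy=4))
E
```

```text
side 836 normal(mouth) [0.006 0.001 1.   ] pitch vs mouth deg 0.3 center-ish [8.  1.1 7. ] z at (55,+-70) [6.7, 6.8] at (-70,0) 7.5
scene 1309 normal(mouth) [-0.     0.003  1.   ] pitch vs mouth deg -0.0 center-ish [34.8 -5.   7.1] z at (55,+-70) [6.9, 7.2] at (-70,0) 7.0
17.875 [0.40542595 0.17544127 0.10130596] [-0.39278626 -0.64607148 -0.88419827] -0.00248360366295746
```

View pics/side17d.png

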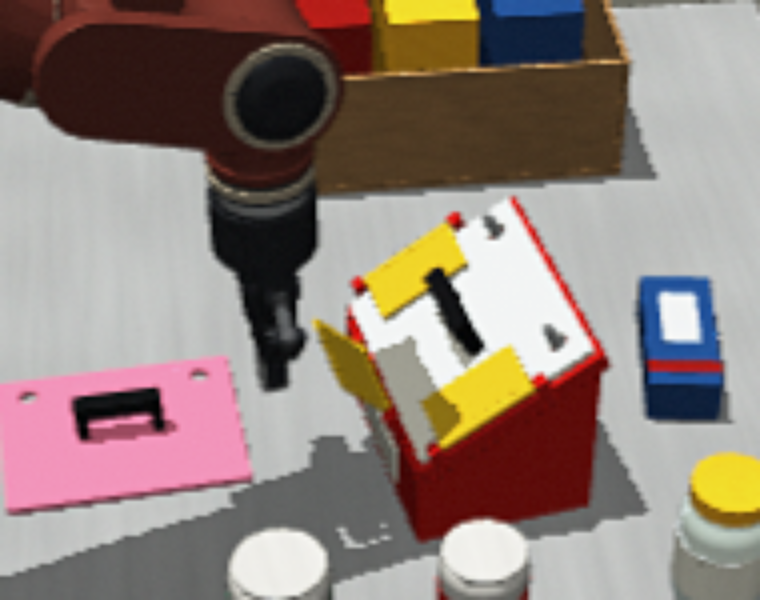

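View pics/scene17c.png

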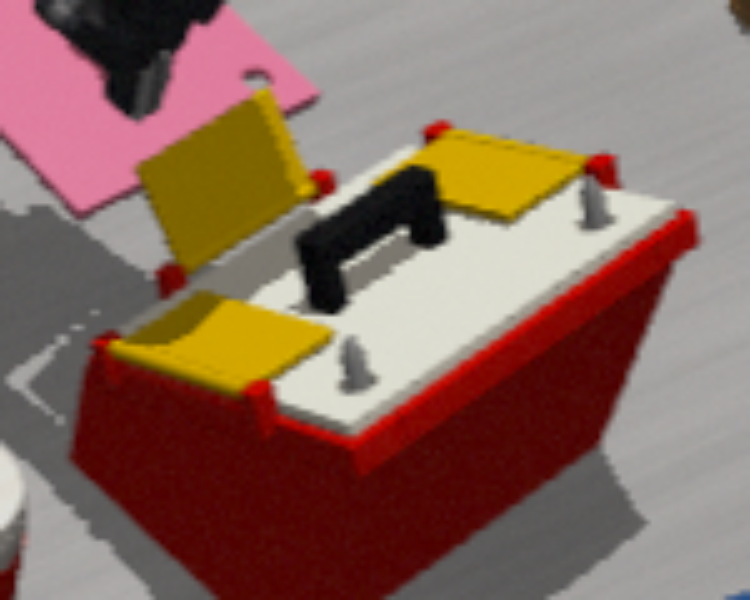

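Emit:
play_rows(deltas=[[[0.025, 0.004, 0], 0], [[0.0445, 0.008, 0.0], 0], [[0.06, 0.0105, 0.001], 0], [[0.066, 0.0115, 0.0075], 0], [[0.075, 0.013, 0.011], 0]])

```text
time: 18.5
tool_pos: [0.4807, 0.1884, 0.1131]
tool_rot: [0.001, -0.088, 0.996, 0.0]
contact_force: [-2.5, -0.6, -0.8]
gripper_width: -0.001
```

```bash
python3 lidpose.py 18
```

```text
side 655 normal(mouth) [-0.     0.006  1.   ] pitch vs mouth deg -0.0 center-ish [26.  -4.7  7.2] z at (55,+-70) [6.7, 7.6] at (-70,0) 7.1
scene 1225 normal(mouth) [-0.     0.003  1.   ] pitch vs mouth deg -0.0 center-ish [34.4 -1.3  7.1] z at (55,+-70) [6.8, 7.3] at (-70,0) 7.0
18.6 [0.48149007 0.1884523  0.11308776] [-0.57677761  0.91435177  1.31657114] -0.0016899833360249146
```

View pics/scene18c.png

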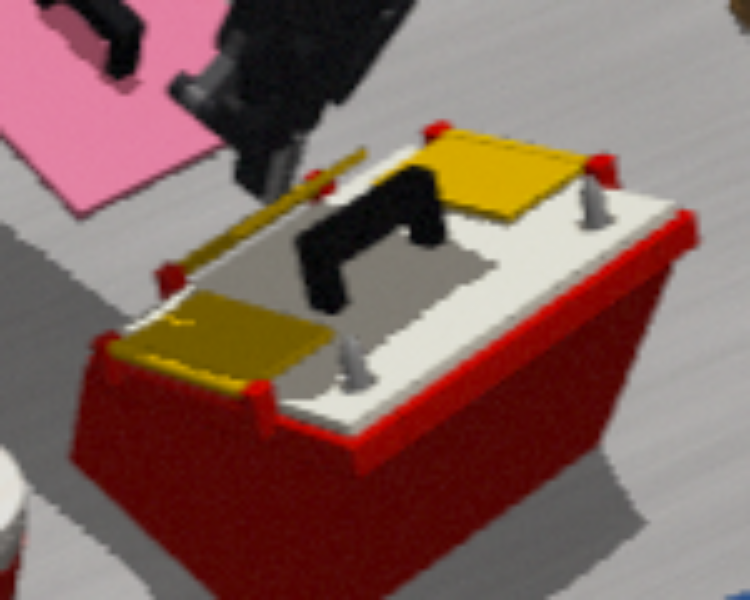

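View pics/side18c.png

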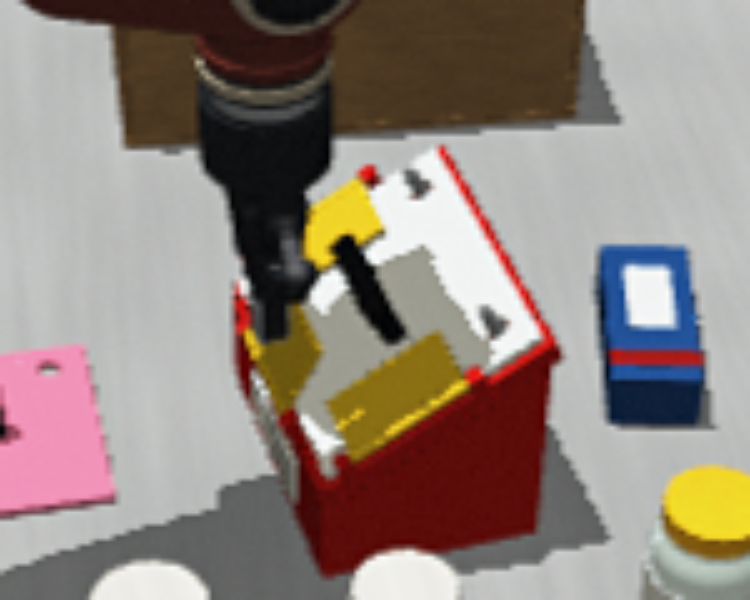

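Emit:
play_rows(deltas=[[[0.006, 0.001, 0.0], 0], [[0.011, 0.002, 0.0], 0], [[0.017, 0.003, -0.0035], 0], [[0.0185, 0.0035, -0.006], 0], [[0.019, 0.0035, -0.0105], 0]])

```text
time: 19.23
tool_pos: [0.5001, 0.1918, 0.1026]
tool_rot: [0.001, -0.087, 0.996, 0.0]
contact_force: [-8.3, -1.8, 23.4]
gripper_width: -0.001
```

```bash
python3 lidpose.py 19
```

```text
side 590 normal(mouth) [0.004 0.002 1.   ] pitch vs mouth deg 0.2 center-ish [30.9 -1.8  7.3] z at (55,+-70) [7.1, 7.4] at (-70,0) 7.7
scene 1112 normal(mouth) [-0.001  0.001  1.   ] pitch vs mouth deg -0.0 center-ish [43.9 -0.5  7. ] z at (55,+-70) [6.9, 7.1] at (-70,0) 6.9
19.325 [0.49989001 0.19181604 0.10304015] [-3.18579143 -0.96848668 10.08762621] -0.0022824216599364455
```

View pics/scene19c.png

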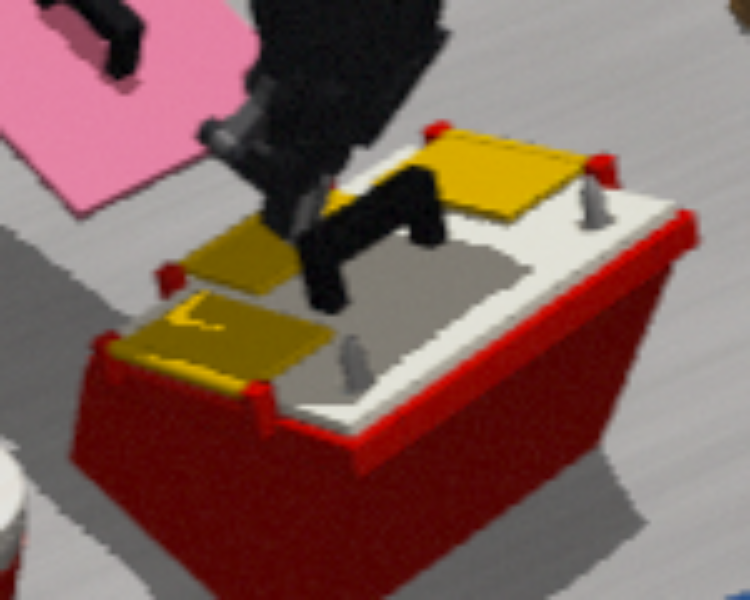

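Flat, with a firm reaction of 23 N. I press once more briefly, back off upward and then away, and then measure the flap planes.

Emit:
play_rows(deltas=[[[0, 0, -0.001], 0], [[0, 0, -0.001], 0], [[0, 0, 0.03], 0], [[0, 0, 0.08], 0], [[-0.01, 0, 0.13], 0]])

```text
time: 19.95
tool_pos: [0.4887, 0.1915, 0.2316]
tool_rot: [-0.0, -0.087, 0.996, -0.0]
contact_force: [-0.1, 0.0, -0.2]
gripper_width: -0.002
```

Emit:
play_rows(deltas=[[[-0.02, -0.05, 0.02], 0], [[-0.03, -0.11, 0.04], 0], [[-0.03, -0.16, 0.04], 0], [[-0.03, -0.2, 0.04], 0], [[-0.03, -0.2, 0.04], 0]])

```text
time: 20.58
tool_pos: [0.4588, -0.0104, 0.2705]
tool_rot: [0.0, -0.085, 0.996, -0.0]
contact_force: [-0.3, 0.9, 0.1]
gripper_width: -0.003
```

```bash
python3 lidpose.py 20
python3 - <<'E'
from h import *
from binfit2 import Rm
q=(.5528,.2015,.175)
for n in('scene','side'):
    im,d,p=load(n+'20'); X=cloud(p,d); hsv=cv2.cvtColor(im,cv2.COLOR_BGR2HSV)
    M=(X-[q[0],q[1],.115])@Rm(q[2])*1000
    Y=(hsv[...,0]>18)&(hsv[...,0]<38)&(hsv[...,1]>110)&(d>0)&(abs(M[...,2])<90)
    Y=cv2.erode(Y.astype(np.uint8),np.ones((3,3)))>0
    for f,w in dict(left=(M[...,1]>50)&(abs(M[...,0]+15)<42),right=(M[...,1]<-50)&(abs(M[...,0]+15)<42),front=(M[...,0]<-28)&(abs(M[...,1])<42)).items():
        P=M[Y&w]
        if len(P)<30: print(n,f,len(P)); continue
        A=np.c_[P[:,:2],np.ones(len(P))]; c=np.linalg.lstsq(A,P[:,2],rcond=None)[0]
        sl={'left':-c[1],'right':c[1],'front':c[0]}[f]
        print(n,f,len(P),'angle rad',round(float(np.arctan(sl)),3),'top z med',round(float(np.median(P[:,2])),1))
E
python3 - <<'E'
import sys; sys.path.insert(0,'.')
import os; os.chdir('.')
from corn import *
E
```

```text
side 607 normal(mouth) [-0.001  0.003  1.   ] pitch vs mouth deg -0.0 center-ish [31.6 -6.   7.1] z at (55,+-70) [6.8, 7.3] at (-70,0) 7.0
scene 1178 normal(mouth) [-0.003  0.004  1.   ] pitch vs mouth deg -0.2 center-ish [42.7 -3.5  7. ] z at (55,+-70) [6.8, 7.4] at (-70,0) 6.7
20.675 [ 0.45881773 -0.00834504  0.27050151] [-0.42375289  0.4759185   0.44089561] -0.0015934967642423394
scene left 309 angle rad 0.012 top z med 13.9
scene right 3737 angle rad -0.053 top z med 29.7
scene front 237 angle rad 0.011 top z med 14.1
side left 96 angle rad 0.058 top z med 13.4
side right 1325 angle rad -0.06 top z med 48.4
side front 158 angle rad -0.008 top z med 14.0
```

View pics/scene20.png

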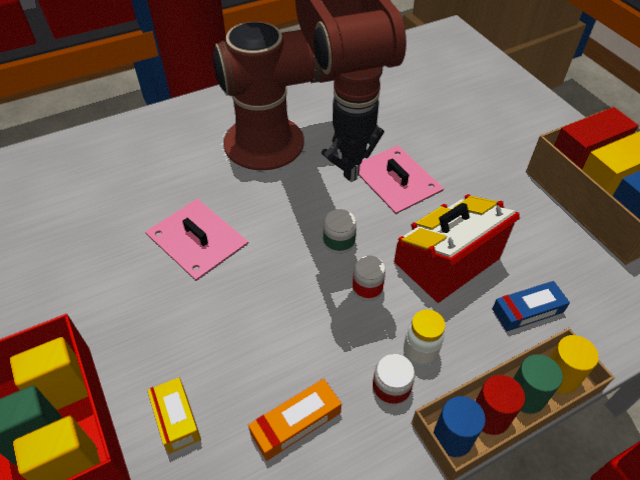

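View pics/scene20c.png

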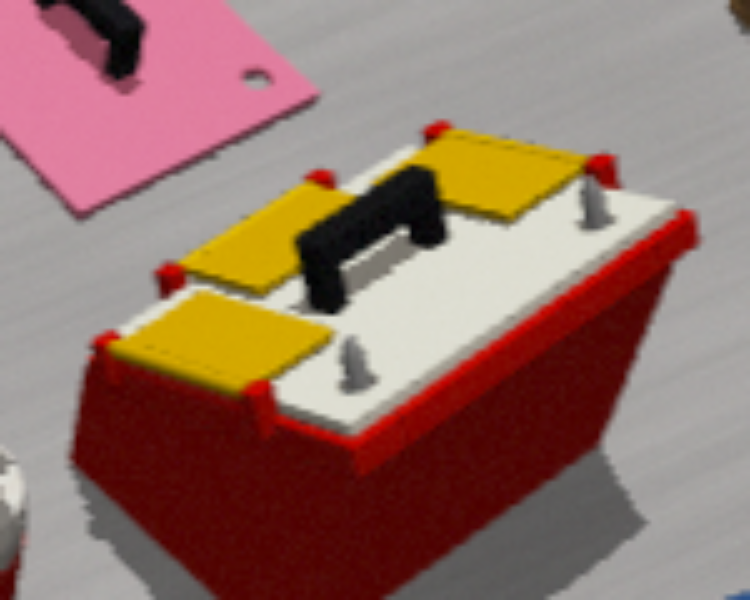

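Run:
```python
from h import *
from binfit2 import Rm
q=(.5528,.2015,.175)
for n in('scene','side'):
    im,d,p=load(n+'20'); X=cloud(p,d); hsv=cv2.cvtColor(im,cv2.COLOR_BGR2HSV)
    M=(X-[q[0],q[1],.115])@Rm(q[2])*1000
    Y=(hsv[...,0]>18)&(hsv[...,0]<38)&(hsv[...,1]>110)&(d>0)&(abs(M[...,2]-13)<12)
    Y=cv2.erode(Y.astype(np.uint8),np.ones((3,3)))>0
    for f,w in dict(left=(M[...,1]>50)&(M[...,1]<105)&(abs(M[...,0]+15)<42),right=(M[...,1]<-50)&(M[...,1]>-105)&(abs(M[...,0]+15)<42),front=(M[...,0]<-28)&(M[...,0]>-85)&(abs(M[...,1])<42)).items():
        P=M[Y&w]; A=np.c_[P[:,:2],np.ones(len(P))]; c=np.linalg.lstsq(A,P[:,2],rcond=None)[0]
        sl={'left':-c[1],'right':c[1],'front':c[0]}[f]
        print(n,f,len(P),'angle',round(float(np.arctan(sl)),3),'top z',round(float(np.median(P[:,2])),1))
for nm in('soup_can','bean_can','jar','cracker_box','pasta_box','rice_box'):
    grab_frame('scene') if nm=='soup_can' else None
    print(nm,[(np.round(b['box']).astype(int).tolist(),round(b['confidence'],2)) for b in boxes_of('scene',nm)][:2])
a=cv2.imread('pics/scene0.png').astype(int);b=cv2.imread('pics/scene20.png').astype(int)
for nm,(x,y) in dict(jar=(425,335),can=(393,378),blue=(530,305),orange=(295,418),yellow=(175,413)).items(): print(nm,np.abs(a-b)[y-30:y+30,x-25:x+25].mean())
```

```text
scene left 296 angle 0.011 top z 13.9
scene right 394 angle -0.017 top z 14.3
scene front 220 angle 0.014 top z 14.1
side left 87 angle 0.068 top z 13.4
side right 233 angle -0.05 top z 14.3
side front 158 angle -0.008 top z 14.0
soup_can [([395, 193, 519, 303], 0.69), ([352, 257, 385, 302], 0.61)]
bean_can []
jar [([406, 306, 448, 366], 0.75), ([395, 194, 518, 262], 0.26)]
cracker_box [([247, 378, 340, 462], 0.81)]
pasta_box [([491, 283, 570, 332], 0.79)]
rice_box [([149, 378, 200, 452], 0.63)]
jar 5.252222222222223
can 5.961555555555556
blue 5.257
orange 5.270777777777778
yellow 5.860666666666667
```

All three flaps lie at the stop height, lid flush, bystanders unchanged. I hand in.

```bash
python3 -c "
from plant import ticket,status
print(ticket.job_done()); print(status.state()['time'])"
```

```text
the job is handed in; nothing more can be done
None
the job is handed in; nothing more can be done
```

The bin is closed and the job is handed in. The lid hangs on both pins, flush on the rim, and all three flaps (right, left, then front) are folded flat. It took about 21 s of the 61 s allowed; the hand-in reports no verdict.

**How I did it:** I gripped the white lid by the ends of its handle and pressed it gently on the pin tips, which tilted it about 30° in the grip. Then I lined up the holes, lowered it along the pins, let go, and swept each flap over with the closed fingers. The gripper ended well away from the bin.

**Last checks:**
- **Lid:** the tilt error is 0.2° or less in both cameras. Its top reads about 7 mm above the rim, where a 6 mm lid should read 6, which is within the camera calibration error.
- **Flaps:** their tops read 13.4 to 14.3 mm above the rim, against 13 mm at the stop. The scene camera gives angles within 0.02 rad.
- **Disagreement:** the side camera gave 0.07 rad for the left flap and -0.05 rad for the right. It sees few points there, and the opposite signs suggest a small camera tilt rather than an open flap.
- **Bystanders:** the jar, the three cartons and the can with the dark red label look the same in the scene picture as at the start, and the other two cans show no visible shift. In the last check the network missed the bean can and first took the bin for the soup can.

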